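Sticker up a drying pile and hold it down

TASK

Make up a drying pile on the green bed: the dark walnut board flat and square in the middle of the bed; across it, in line with the bed's two white stripes, the red-ended sticker towards the left end and the blue-ended sticker towards the right end (left and right as the robot sees them), with the yellow sample block on the walnut midway between them; then the pale oak board on the stickers, squarely over the walnut. Finally swing the weighted arm over so that it rests on the oak and holds the pile down. Leave the mahogany board, the sanding block and the tin where they lie.

Things in the scene. Friction and masses are not known exactly. Their poses are not given: they have to be found in the camera images.
- press: Fixed press: green bed 100 (x) x 180 (y) mm, top at z = 10; origin under the bed's centre; y to the robot's left, x away from it (turned up to 0.2 rad). White stripes across it along x at y = +45 (left) and -45 mm (right). Boards lie on it long along y, stickers long along x. Beyond it two hinge cheeks, 46 mm wide (y) in all, 90 high; the arm's hinge axis runs along y at x = 130, z = 80 mm.
- press_arm (a joint): Weighted arm, rad: 0 level towards the robot (-x of press), pad on a full pile (top 64 mm high); pi/2 upright. Starts leaning away at 1.63-1.78, held by slight friction. Bar 150 x 20 x 8 mm; 130 mm from the hinge a red disc weight (dia 40, face 18 mm off the bar's midline, on top when level) and rubber pad below (16 mm). Pushed from behind (<3 N) past 1.2 it falls by itself, slowly, in about 2 s.
- walnut: Dark brown walnut board, 150 x 60 x 18 mm, long along its own y, 18 mm thick, lying flat. Origin: centre of its underside.
- oak: Pale yellowish oak board, 150 x 60 x 18 mm, long along its own y, 18 mm thick, lying flat. Origin: centre of its underside.
- red_sticker: Sticker (spacer stick) of pale wood with both ends painted red, 70 x 18 x 18 mm, long along its own x, lying flat. Origin: centre of its underside.
- blue_sticker: Sticker (spacer stick) of pale wood with both ends painted blue, 70 x 18 x 18 mm, long along its own x, lying flat. Origin: centre of its underside.
- sample: Yellow painted sample block, 40 (own x) x 36 (own y) x 10 mm thick, lying flat. Origin: centre of its underside. It is thinner than the stickers, so that the oak clears it.
- mahogany: Reddish brown mahogany board, not used, to be left alone. 150 x 60 x 18 mm, long along its own y, 18 mm thick, lying flat. Origin: centre of its underside.
- sander: Grey sanding block with a black grip, 60 (own x) x 120 (own y) x 40 mm, to be left alone. Origin: centre of its underside.
- tin: Small round wax tin, silvery steel, 54 mm diameter, 24 mm high, to be left alone. Origin: centre of its underside.
Not all that is in view belongs to the job. What is shaped like the red_sticker but purple is not meant. Of the things that look like the walnut, the larger one is meant.

How it is judged:
By the outcome, as a careful person would: the job done as asked, in the order asked, and still so for the second after the job is handed in, with the robot touching nothing.
It also fails if it takes over 147 s, if anything falls off the work surface, if the arm or the gripper's body presses on something with over 40 N, if the wrist force passes 120 N, or if a joint passes its speed limit or range.

ROBOT

A 7-joint arm with a two-finger parallel gripper is mounted at the origin on the work surface. World frame = base frame: x ahead of the robot, y to its left, z up, the work surface at z = 0. Lengths are in m, angles in rad, forces in N, time in s.
With the tool pointing down it reaches from about 0.425 to 0.825 m from the base axis. Payload 3.6 kg.
Tool frame: the origin (TCP) lies midway between the tips of the shut fingers; the grasp point (between the pads) lies 19 mm behind it (manip.grasp_offset is the distance from the TCP to the grasp point, in m); z points along the fingers, y is the direction in which the jaws open and shut (so a half turn about z gives the same grasp; the last joint's range is limited). The gripper opens to 85 mm and grips with 20 to 120 N. Pads are 22 mm wide; open, the fingers measure 114 mm over their backs; the gripper's body (76 mm by 85 mm) begins 54 mm behind the grasp point. The pads swing forward as they close: fully open they stand 13 mm farther back than shut.
Start: joints at [-1.25, 0.615, -0.013, 1.423, 0.008, 1.103, -0.04], TCP at [0.221, 0.611, 0.231] pointing down, gripper open.
Joint ranges: [-3.12, 3.12], [-0.3, 2.06], [-1.34, 1.32], [0.26, 2.42], [-1.36, 4.5], [0.01, 1.98], [-2.84, 2.84]. Speed limits (rad/s): [2.79, 2.79, 3.14, 3.14, 3.14, 3.14, 3.14].

INTERFACE

Orientations are given as a unit quaternion [w, x, y, z].
In Python, from plant import manip gives the robot as it stands.
- The arm moves only by the shell command python3 -m crank 'ROWS' [FORCE]. ROWS is JSON, a list of rows, each an object with "jaw": the closure, from -1 (fully open) to 1 (shut); "translation": the shift along the tool's x, y, z in mm, a list of three; "turn": the turn about the tool's z in degrees. In form: [{"jaw": jaw, "translation": [tx, ty, tz], "turn": turn}, ...]. A call has 1 to 20 rows; each row is the pose to reach, as a shift and turn from the pose commanded when the call began, along the tool's axes at that moment; what a row does not reach only later rows make up. A row lasts 1/8 s, in which the tool goes at most 62.5 mm and 10.7 degrees, less where a joint would pass 70% of its speed; a pose out of reach is approached as far as the arm can. A call with a gripper value outside its range is refused whole. The fingers move at their own pace and stop on an object; FORCE is the grip in N (left out, the last holds). Time passes only in rows, so rows that repeat a pose let the fingers close. It gives the time, the measured TCP pose, the force and the opening at its end, in the units of the state.
- manip.state(): the state, without advancing time (a new reading comes with each control period).
- manip.snapshot(name): name is "scene" or "top" or "wrist"; returns a dict with "image" (400x640x3 uint8, blue, green, red), "fx", "fy", "cx", "cy" (pixels), "k1" (the pictures are not rectified: a ray, as slopes to the right and down, at radius r is drawn at 1 + k1 r^2 times it, then the intrinsics apply), "position" and "rotation" of the camera in the world. Camera axes: x right, y down, z forward; pixel columns grow to the right and rows downward; lengths in m; the calibration is good to about 2 mm. A picture is of the moment at which its call begins. There is no depth.
- manip.finish_job(): hands the job in, once; it reports no verdict.
Trained networks look in a picture, given as the dict that the camera call returned (one of the last four; its "shot" number tells which), for a name from the list of things; names that differ only in an ending like _2 or _b are one class to them, and where a whole thing is asked for, a point or a joint stands for the part that bears it (a point fixed in the world has none). Each returns a list of dicts, best first, with "p" (0 to 1); they miss things now and then, are a little off and sometimes report something else, mostly with a low value. They report only what shows in the picture. A call takes as long as a camera call. They do not tell look-alikes from the thing itself.
- manip.outline_of(picture, target): "mask" (400x640 bool, what is visible of it) and "bbox" ([left, top, right, bottom] in pixels, round what is visible of it).
The state is a dict: "clock": time; "q": joint angles; "joint_vel": joint speeds; "effort": joint torques, N m; "eef_pos": TCP position; "eef_rot": TCP orientation; "force": force on the tool from outside, world axes, zero at the start; "torque": the same for the moment, N m; "grip_width": finger opening in m.
Only numpy, scipy, OpenCV 4.12 (cv2) and the standard library are available. Lean on these libraries where they do the work, as an engineer would, in place of code of your own. Each camera call takes 0.05 s, during which the arm holds its last target.

## Working session

There is one attempt and no reset: what is moved stays moved. The work goes in short steps, Python scripts to look and compute and a shell command to move; the robot and the scene stay as the last step left them, time stands still between calls to the robot, and variables do not carry over. Pictures are saved under pics/ and viewed, and the job is handed in when it is done.

```bash
ls -la; mkdir -p pics
cat > h.py <<'E'
import numpy as np, cv2, json, pickle
from plant import manip
def snap(name, save=None):
    s=manip.snapshot(name)
    if save: cv2.imwrite('pics/'+save+'.png', s['image'])
    return s
def K(s): return np.array([[s['fx'],0,s['cx']],[0,s['fy'],s['cy']],[0,0,1]])
def dist(s): return np.array([s['k1'],0,0,0,0.])
def R(s):
    r=np.array(s['rotation'],float)
    if r.shape==(3,3): return r
    from scipy.spatial.transform import Rotation as Ro
    return Ro.from_quat([r[1],r[2],r[3],r[0]]).as_matrix()
def proj(s,P):
    P=np.atleast_2d(P); pc=(P-np.array(s['position']))@R(s)
    x=pc[:,:2]/pc[:,2:]; r2=(x**2).sum(1,keepdims=True)
    x=x*(1+s['k1']*r2)
    return x*[s['fx'],s['fy']]+[s['cx'],s['cy']]
def ray(s,uv):
    uv=np.atleast_2d(np.array(uv,float)); xd=(uv-[s['cx'],s['cy']])/[s['fx'],s['fy']]
    x=xd.copy()
    for _ in range(20): x=xd/(1+s['k1']*(x**2).sum(1,keepdims=True))
    d=np.c_[x,np.ones(len(x))]@R(s).T
    return np.array(s['position']),d
def atz(s,uv,z):
    o,d=ray(s,uv); t=(z-o[2])/d[:,2]
    return o+d*t[:,None]
E
python3 - <<'E'
from h import *
st=manip.state(); print(st)
for n in ['scene','top','wrist']:
    s=snap(n,n+'0'); print(n,s['position'],s['rotation'],s['fx'],s['fy'],s['cx'],s['cy'],s['k1'])
print(manip.grasp_offset)
E
```

```text
total 12
drwxr-xr-x  3 agent agent 4096 Dec  7 05:59 .
drwxr-xr-x 23 root  root  4096 Dec  7 05:59 ..
drwxr-xr-x  2 agent agent 4096 Dec  7 05:59 pics
{'clock': 0.0, 'q': array([-1.25051917,  0.61591015, -0.01262612,  1.42490634,  0.00811588,
        1.10339896, -0.04040222]), 'joint_vel': array([-0.00213   , -0.00266893, -0.00074172, -0.00133812, -0.00204197,
       -0.00012426, -0.00050268]), 'effort': array([ 7.23851895e-05, -4.69209087e+01,  2.59128660e-01, -1.71032202e+01,
        9.88741085e-03,  9.67900094e-03, -1.02041537e-05]), 'eef_pos': array([0.22064432, 0.61058923, 0.23014154]), 'eef_rot': array([-1.99208320e-04,  1.72481809e-01,  9.85011864e-01, -1.27065479e-03]), 'force': array([-0.15304114,  0.29478453,  1.03877433]), 'torque': array([-0.06203534,  0.04222921, -0.0536178 ]), 'grip_width': 0.08530734205327598}
scene [1.3471208  0.26591402 0.65659486] [-0.27720113  0.5220145   0.71042654 -0.38203996] 408.6100567622893 408.6100567622893 315.0938349712048 204.96504741373133 -0.0653775242383862
top [0.45307904 0.00520432 1.28827398] [ 0.02867502 -0.70417479  0.70836091 -0.0392483 ] 500.80769380390893 500.80769380390893 321.2136042961298 205.81442132756732 -0.06667522625705416
wrist [0.15287716 0.63627269 0.37276405] [0.11946639 0.80983069 0.5685127  0.08182508] 305.9774857548302 305.9774857548302 320.851831994718 196.65649133126644 -0.009551298482055355
0.0187
```

View pics/scene0.png

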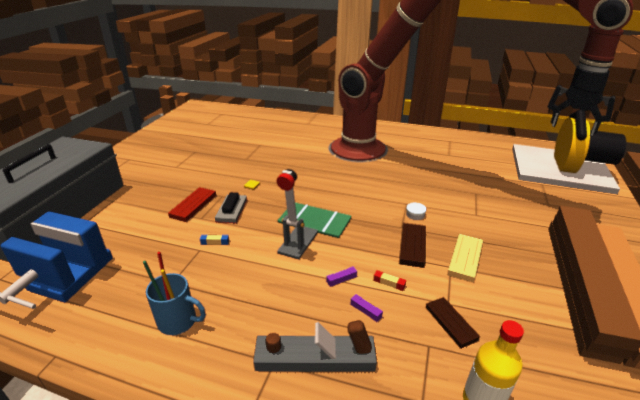

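View pics/top0.png

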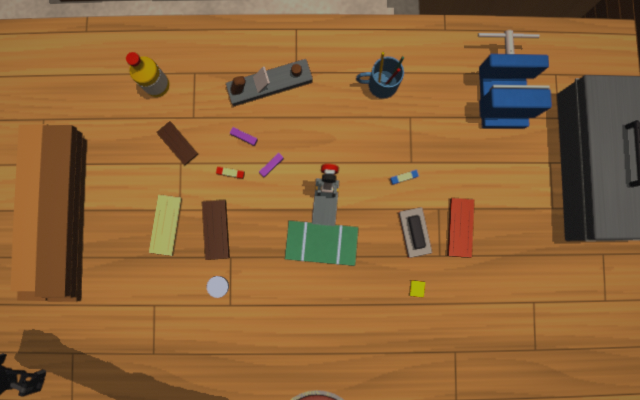

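View pics/wrist0.png

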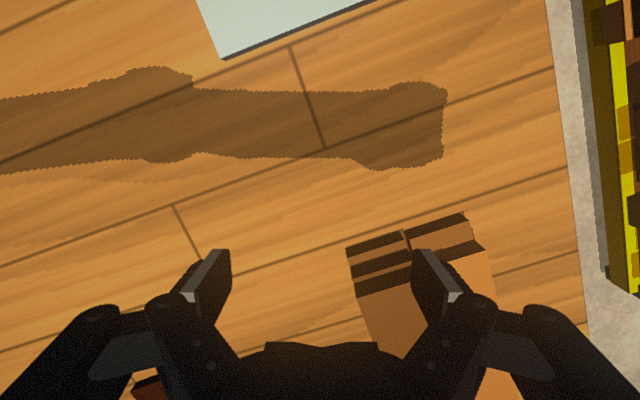

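```bash
python3 - <<'E'
from h import *
for cam in ['top','scene']:
    s=snap(cam)
    im=s['image'].copy()
    for t in ['walnut','oak','red_sticker','blue_sticker','sample','press','press_arm','mahogany','sander','tin']:
        r=manip.outline_of(s,t)
        for o in r[:4]:
            m=o['mask'].astype(np.uint8); 
            if m.sum()<5: continue
            ys,xs=np.nonzero(m); rect=cv2.minAreaRect(np.c_[xs,ys].astype(np.float32))
            z={'sample':.01,'sander':.04,'tin':.024,'press':.01,'press_arm':.1}.get(t,.018)
            bp=cv2.boxPoints(rect); P=atz(s,bp,z)
            e=[np.linalg.norm(P[1]-P[0]),np.linalg.norm(P[2]-P[1])]
            print(cam,t,round(o['p'],2),'px',np.round(rect[0],1),'area',m.sum(),'xy',np.round(atz(s,rect[0],z)[0][:2],3),'size',np.round(e,3))
E
python3 - <<'E'
import cv2
a=cv2.imread('pics/top0.png')
c=a[110:310,100:470]; c=cv2.resize(c,(740,400),interpolation=cv2.INTER_CUBIC); cv2.imwrite('pics/top0c.png',c)
E
```

```text
top walnut 0.82 px [215.2 229.3] area 1475 xy [0.517 0.255] size [0.064 0.152]
top walnut 0.72 px [176.7 143.2] area 747 xy [0.74  0.358] size [0.045 0.119]
top oak 0.61 px [165.3 225.1] area 1426 xy [0.528 0.383] size [0.149 0.066]
top red_sticker 0.78 px [243.5 136.3] area 208 xy [0.757 0.185] size [0.02  0.072]
top red_sticker 0.69 px [230.  172.1] area 188 xy [0.664 0.219] size [0.019 0.069]
top red_sticker 0.69 px [271.8 164.2] area 231 xy [0.683 0.112] size [0.071 0.022]
top blue_sticker 0.73 px [402.9 176.7] area 168 xy [ 0.65  -0.225] size [0.068 0.02 ]
top blue_sticker 0.66 px [414.8 232. ] area 1151 xy [ 0.507 -0.252] size [0.064 0.123]
top sample 0.47 px [416.5 288.8] area 238 xy [ 0.363 -0.255] size [0.042 0.037]
top press 0.6 px [324.5 212.5] area 3967 xy [ 0.559 -0.023] size [0.257 0.182]
top press 0.25 px [416.7 288.2] area 217 xy [ 0.365 -0.256] size [0.039 0.037]
top press_arm 0.73 px [329.5 177. ] area 457 xy [ 0.637 -0.033] size [0.046 0.073]
top mahogany 0.69 px [460.5 226.9] area 1498 xy [ 0.519 -0.371] size [0.151 0.07 ]
top sander 0.72 px [414.7 231.7] area 115
[... 638 characters left out ...]
3.5 239.5] area 281 xy [ 0.659 -0.223] size [0.075 0.037]
scene sample 0.53 px [251.4 184.3] area 94 xy [ 0.37  -0.253] size [0.05 0.05]
scene press 0.77 px [298.1 220.9] area 2890 xy [ 0.51 -0.05] size [0.346 0.369]
scene press 0.33 px [252. 184.] area 94 xy [ 0.368 -0.252] size [0.044 0.049]
scene press_arm 0.94 px [287. 197.] area 656 xy [ 0.538 -0.067] size [0.057 0.267]
scene mahogany 0.69 px [191.7 203.7] area 784 xy [ 0.531 -0.365] size [0.192 0.1  ]
scene sander 0.77 px [231.1 208.3] area 684 xy [ 0.548 -0.228] size [0.163 0.084]
scene sander 0.44 px [388.9 279.8] area 370 xy [0.694 0.222] size [0.037 0.074]
scene tin 0.81 px [415.5 211. ] area 301 xy [0.39  0.248] size [0.054 0.089]
```

View pics/top0c.png

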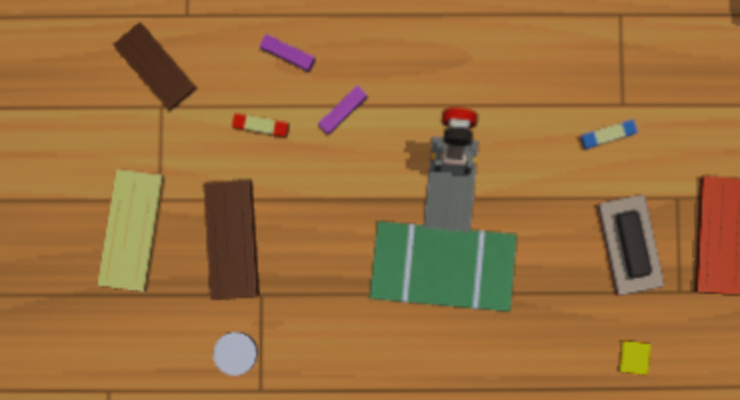

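```bash
cat >> h.py <<'E'
from scipy.spatial.transform import Rotation as Ro
def toolR(st=None):
    st=st or manip.state(); q=st['eef_rot']; return Ro.from_quat([q[1],q[2],q[3],q[0]]).as_matrix()
def goto(x,y,z,phi=None):
    """tool shift (mm) and turn (deg) to bring TCP to xyz with tool-y world angle phi (deg, mod 180)"""
    st=manip.state(); Rm=toolR(st); d=Rm.T@(np.array([x,y,z])-st['eef_pos'])*1000
    cur=np.degrees(np.arctan2(Rm[1,1],Rm[0,1])); out=[]
    if phi is not None:
        a=(cur-phi+90)%180-90   # positive turn about tool z (down) = clockwise
        out=[a, a-180*np.sign(a)]
    print('shift',np.round(d,1),'turn',np.round(out,1),'cur phi',round(cur,1),'pos',np.round(st['eef_pos'],4),'q7',round(st['q'][6],2), 'tilt',np.round(Rm[:,2],4))
def rects(s,t,z):
    for o in manip.outline_of(s,t):
        c,_=cv2.findContours(o['mask'].astype(np.uint8),cv2.RETR_EXTERNAL,cv2.CHAIN_APPROX_NONE)
        c=max(c,key=len)[:,0,:]; P=atz(s,c,z)[:,:2].astype(np.float32)
        r=cv2.minAreaRect(P*1000); b=cv2.boxPoints(r)
        e=b[1]-b[0]; f=b[2]-b[1]; L=e if np.linalg.norm(e)>np.linalg.norm(f) else f
        print(t,round(o['p'],2),'c',np.round(r[0],1),'size',np.round(r[1],1),'long axis deg',round(np.degrees(np.arctan2(L[1],L[0]))%180,1))
E
python3 - <<'E'
from h import *
s=snap('top')
for t,z in [('walnut',.018),('oak',.018),('red_sticker',.018),('blue_sticker',.018),('sample',.01)]: rects(s,t,z)
# green bed by colour
hsv=cv2.cvtColor(s['image'],cv2.COLOR_BGR2HSV)
m=cv2.inRange(hsv,(60,80,40),(95,255,255)); m=cv2.morphologyEx(m,cv2.MORPH_CLOSE,np.ones((7,7)))
c,_=cv2.findContours(m,cv2.RETR_EXTERNAL,cv2.CHAIN_APPROX_NONE); c=max(c,key=cv2.contourArea)[:,0,:]
P=atz(s,c,.01)[:,:2].astype(np.float32)*1000; r=cv2.minAreaRect(P); print('bed',r, cv2.boxPoints(r))
w=snap('wrist'); 
print('wrist floor centre',atz(w,[[320,200],[320,250],[320,100],[20,200],[620,200]],.018))
goto(.517,.255,.2)
E
```

```text
walnut 0.68 c [741.7 357.5] size [120.3  49.7] long axis deg 40.5
walnut 0.59 c [517.  255.2] size [152.3  63.2] long axis deg 4.3
oak 0.84 c [529.7 382.8] size [ 64.8 150.4] long axis deg 171.5
red_sticker 0.69 c [683.4 113.4] size [20.2 69.3] long axis deg 135.3
red_sticker 0.57 c [663.7 218.4] size [71.3 19.1] long axis deg 80.6
red_sticker 0.53 c [757.6 185.6] size [72.9 21.8] long axis deg 66.5
blue_sticker 0.63 c [ 650.6 -227.8] size [19.7 71.8] long axis deg 108.2
blue_sticker 0.4 c [373.1 249.1] size [51.8 54.8] long axis deg 134.9
sample 0.48 c [ 365.1 -255.2] size [38.4 40.5] long axis deg 178.7
sample 0.36 c [518.5 257.7] size [152.1  66.3] long axis deg 4.1
bed ((481.79241943359375, -13.940505981445312), (175.7664031982422, 95.71411895751953), 84.24271392822266) [[ 425.36078   -96.57964 ]
 [ 520.5921   -106.18117 ]
 [ 538.22406    68.69863 ]
 [ 442.99274    78.300156]]
wrist floor centre [[0.25656067 0.59763559 0.018     ]
 [0.31961016 0.5747667  0.018     ]
 [0.1472937  0.63726663 0.018     ]
 [0.13109435 0.25039539 0.018     ]
 [0.3818182  0.94406121 0.018     ]]
shift [-399.6 -234.5   31.3] turn [] cur phi 70.1 pos [0.2209 0.6113 0.2313] q7 -0.04 tilt [-1.e-04 -0.e+00 -1.e+00]
```

```bash
python3 -m crank '[{"jaw":-1,"translation":[-50,-29,4],"turn":-3},{"jaw":-1,"translation":[-100,-59,8],"turn":-6},{"jaw":-1,"translation":[-150,-88,12],"turn":-9},{"jaw":-1,"translation":[-200,-117,16],"turn":-12},{"jaw":-1,"translation":[-250,-147,20],"turn":-15},{"jaw":-1,"translation":[-300,-176,24],"turn":-18},{"jaw":-1,"translation":[-350,-205,28],"turn":-21},{"jaw":-1,"translation":[-385,-226,30],"turn":-23},{"jaw":-1,"translation":[-400,-235,31],"turn":-24.2},{"jaw":-1,"translation":[-400,-235,31],"turn":-24.2},{"jaw":-1,"translation":[-400,-235,31],"turn":-24.2}]' 40
python3 - <<'E'
from h import *
s=snap('wrist','w1')
rects(s,'walnut',.018); rects(s,'oak',.018)
print(manip.state()['q']); goto(.517,.255,.2,94.3)
E
```

```text
clock: 2.98
eef_pos: [0.5163, 0.2558, 0.2004]
eef_rot: [-0.0, -0.039, 0.999, 0.001]
force: [-0.0, -0.2, -0.9]
grip_width: 0.0855
walnut 0.94 c [722.5 346.9] size [95.6 49.4] long axis deg 40.6
walnut 0.91 c [515.3 255.8] size [151.1  61.7] long axis deg 4.4
oak 0.93 c [527.2 381.6] size [ 66.2 150.3] long axis deg 171.6
[-0.42846715  0.53270987 -0.10793498  1.68301747  0.06739311  0.92942899
  1.08718016]
shift [-0.6 -1.   0.5] turn [   0.2 -179.8] cur phi 94.5 pos [0.5163 0.2559 0.2005] q7 1.09 tilt [-3.e-04  7.e-04 -1.e+00]
```

View pics/w1.png

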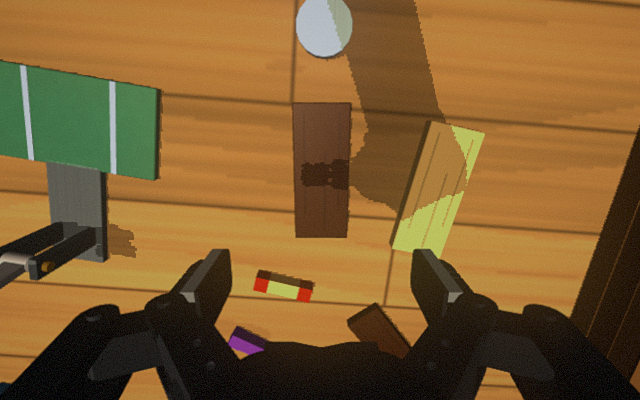

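```bash
cat >> h.py <<'E'
def tri(views):
    """least squares meeting point of rays [(s,uv),...]"""
    A=np.zeros((3,3)); b=np.zeros(3)
    for s,uv in views:
        o,d=ray(s,uv); d=d[0]/np.linalg.norm(d[0]); M=np.eye(3)-np.outer(d,d); A+=M; b+=M@o
    return np.linalg.solve(A,b)
def rectpx(s,t,near,z):
    """pixel corners of min-area rectangle (in the plane z) of detection nearest world xy"""
    best=None
    for o in manip.outline_of(s,t):
        c,_=cv2.findContours(o['mask'].astype(np.uint8),cv2.RETR_EXTERNAL,cv2.CHAIN_APPROX_NONE)
        if not c: continue
        c=max(c,key=len)[:,0,:]; P=atz(s,c,z)[:,:2].astype(np.float32)
        r=cv2.minAreaRect(P*1000); d=np.hypot(*(np.array(r[0])/1000-near))
        if best is None or d<best[0]: best=(d,r)
    r=best[1]; return proj(s,[*np.array(r[0])/1000,z])[0], r
E
python3 - <<'E'
from h import *
w=snap('wrist'); t=snap('top')
for n,near,z in [('walnut',(.517,.255),.018),('oak',(.529,.382),.018),('red_sticker',(.664,.218),.018)]:
    v=[]
    for s in (w,t):
        try: p,r=rectpx(s,n,near,z); v.append((s,p))
        except Exception as e: print(n,e)
    print(n,np.round(tri(v)*1000,1),np.round(atz(*v[0],z)*1000,1),np.round(atz(*v[1],z)*1000,1))
# fingertips height check on bed
E
```

```text
walnut [490.6 246.1  93.5] [[515.2 255.7  18. ]] [[484.7 252.1  18. ]]
oak 'NoneType' object is not subscriptableTraceback (most recent call last):
  File "<stdin>", line 8, in <module>
IndexError: list index out of range
```

```bash
python3 -m crank '[{"jaw":-1,"translation":[0,0,40],"turn":0},{"jaw":-1,"translation":[0,0,80],"turn":0},{"jaw":-1,"translation":[0,0,100],"turn":0},{"jaw":-1,"translation":[0,0,100],"turn":0}]'
python3 - <<'E'
from h import *
s=snap('wrist','w2')
for z in (.0,.018,.03): rects(s,'walnut',z)
print(s['position'],R(s)[:,2]); goto(.517,.255,-.003,94.3)
E
```

```text
clock: 3.92
eef_pos: [0.5161, 0.2538, 0.0988]
eef_rot: [-0.002, -0.038, 0.999, -0.001]
force: [0.8, 0.7, 0.8]
grip_width: 0.085
walnut 0.75 c [521.3 256.8] size [162.3  65.3] long axis deg 4.3
walnut 0.75 c [515.6 256.2] size [150.2  60.4] long axis deg 4.3
walnut 0.75 c [511.8 255.9] size [142.1  57.1] long axis deg 4.3
[0.44459136 0.2490381  0.24153091] [ 0.28198742  0.01885713 -0.95923277]
shift [1.400e+00 1.000e-01 1.046e+02] turn [   0. -180.] cur phi 94.3 pos [0.5181 0.2548 0.1016] q7 1.07 tilt [ 0.0023  0.0013 -1.    ]
```

View pics/w2.png

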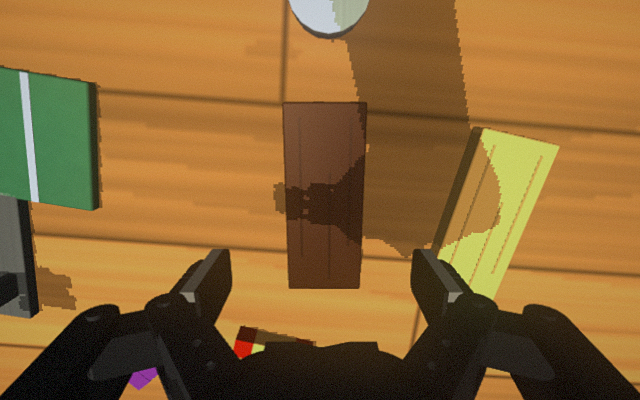

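```bash
python3 -m crank '[{"jaw":-1,"translation":[1,1,40],"turn":0},{"jaw":-1,"translation":[1,1,75],"turn":0},{"jaw":-1,"translation":[1,1,95],"turn":0},{"jaw":-1,"translation":[1,1,103],"turn":0},{"jaw":-1,"translation":[1,1,103],"turn":0},{"jaw":-1,"translation":[1,1,103],"turn":0}]'
python3 -m crank '[{"jaw":1,"translation":[0,0,0],"turn":0},{"jaw":1,"translation":[0,0,0],"turn":0},{"jaw":1,"translation":[0,0,0],"turn":0},{"jaw":1,"translation":[0,0,0],"turn":0},{"jaw":1,"translation":[0,0,0],"turn":0},{"jaw":1,"translation":[0,0,0],"turn":0}]' 50
```

```text
clock: 4.88
eef_pos: [0.5171, 0.2557, -0.0014]
eef_rot: [0.001, -0.038, 0.999, 0.001]
force: [0.5, -0.0, 0.4]
grip_width: 0.0855
clock: 5.62
eef_pos: [0.5167, 0.2556, -0.0016]
eef_rot: [0.001, -0.038, 0.999, 0.0]
force: [-0.6, -0.3, 6.4]
grip_width: 0.0585
```

```bash
python3 -m crank '[{"jaw":1,"translation":[0,0,-15],"turn":0},{"jaw":1,"translation":[0,0,-50],"turn":0},{"jaw":1,"translation":[0,0,-100],"turn":0},{"jaw":1,"translation":[0,0,-145],"turn":0},{"jaw":1,"translation":[0,0,-150],"turn":0},{"jaw":1,"translation":[0,0,-150],"turn":0}]'
python3 - <<'E'
from h import *
s=snap('wrist','w3'); pickle.dump(s,open('w3.pkl','wb'))
rects(s,'walnut',.15)
print(manip.state()['grip_width']); goto(.482,-.014,.12,-5.75)
E
```

```text
clock: 6.38
eef_pos: [0.5157, 0.2549, 0.1475]
eef_rot: [-0.0, -0.038, 0.999, -0.0]
force: [-0.7, 0.1, -1.3]
grip_width: 0.0585
walnut 0.6 c [505.9 254.3] size [132.7  68.2] long axis deg 4.0
walnut 0.4 c [567.2 294.5] size [2.6 9.7] long axis deg 179.1
0.05851366813980227
shift [  53.1 -265.3   26.5] turn [-79.9 100.1] cur phi 94.3 pos [0.515  0.2546 0.1459] q7 1.07 tilt [-0.0031 -0.0018 -1.    ]
```

View pics/w3.png

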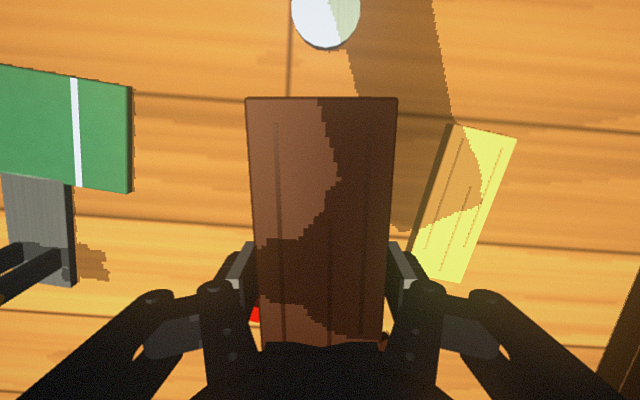

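```bash
python3 -m crank '[{"jaw":1,"translation":[0,-40,0],"turn":0},{"jaw":1,"translation":[0,-80,0],"turn":0},{"jaw":1,"translation":[0,-100,0],"turn":0},{"jaw":1,"translation":[0,-100,0],"turn":0},{"jaw":1,"translation":[0,-100,0],"turn":0}]'
cat >> h.py <<'E'
def bedfit(s, save=None, excl=None, x0=(.482,-.014,-.1)):
    """fit bed pose (x,y,yaw) by matching rendered green/white classes to the image at z=.010 using distance of edges"""
    from scipy.optimize import least_squares
    hsv=cv2.cvtColor(s['image'],cv2.COLOR_BGR2HSV)
    g=cv2.inRange(hsv,(60,80,30),(95,255,255))
    g=cv2.morphologyEx(g,cv2.MORPH_OPEN,np.ones((3,3)))
    gi=cv2.GaussianBlur(g.astype(np.float32)/255,(0,0),0.8)
    # sample grid in bed frame
    X,Y=np.meshgrid(np.arange(-.06,.0601,.002),np.arange(-.1,.1001,.002))
    ideal=((abs(X)<=.05)&(abs(Y)<=.09)&(abs(abs(Y)-.045)>.003)).astype(np.float32)
    ideal=cv2.GaussianBlur(ideal,(0,0),1.0)
    def samp(p):
        c,n=np.cos(p[2]),np.sin(p[2])
        P=np.c_[(p[0]+c*X-n*Y).ravel(),(p[1]+n*X+c*Y).ravel(),np.full(X.size,.01)]
        uv=proj(s,P).astype(np.float32)
        v=cv2.remap(gi,uv[:,0],uv[:,1],cv2.INTER_LINEAR,borderValue=-1)
        ok=(v.ravel()>=0)
        if excl is not None: ok&=~excl(uv)
        return v.ravel(),ok
    def cost(p):
        v,ok=samp(p); return np.mean((v-ideal.ravel())[ok]**2)
    from scipy.optimize import minimize
    r=minimize(cost,x0,method='Nelder-Mead',options=dict(initial_simplex=[x0]+[np.array(x0)+d for d in np.diag([.006,.006,.05])],xatol=1e-5,fatol=1e-7,maxiter=400))
    print('bed',np.round(r.x[:2]*1000,1),'yaw deg',round(np.degrees(r.x[2]),2),'cost',round(r.fun,4))
    return r.x
E
python3 - <<'E'
from h import *
s=snap('wrist','w4'); pickle.dump(s,open('w4.pkl','wb'))
bedfit(s,excl=lambda uv:(uv[:,0]>244)&(uv[:,1]>95))
s=pickle.load(open('w3.pkl','rb')); bedfit(s)
t=snap('top'); t['image']=cv2.imread('pics/top0.png'); bedfit(t)
t=snap('scene'); t['image']=cv2.imread('pics/scene0.png'); bedfit(t)
E
```

```text
clock: 7.1
eef_pos: [0.5233, 0.1579, 0.1471]
eef_rot: [-0.0, -0.039, 0.999, 0.001]
force: [-0.6, 0.5, -1.5]
grip_width: 0.059
bed [482.6 -13.5] yaw deg -5.66 cost 0.0708
bed [481.2 -14.7] yaw deg -6.6 cost 0.0724
bed [482.4 -12.8] yaw deg -5.71 cost 0.0263
bed [484.3 -12.2] yaw deg -7.04 cost 0.1822
```

View pics/w4.png

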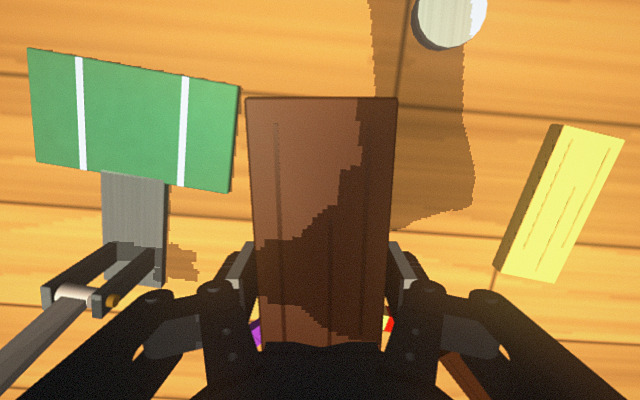

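Run:
```python
from h import *
goto(.4825,-.0144,.07,-5.68)
```

```text
shift [  54.3 -168.4   77.1] turn [-79.8 100.2] cur phi 94.5 pos [0.5234 0.1577 0.1473] q7 1.24 tilt [-1.0e-04  1.2e-03 -1.0e+00]
```

```bash
python3 -m crank '[{"jaw":1,"translation":[5,-15,0],"turn":10},{"jaw":1,"translation":[10,-32,0],"turn":20},{"jaw":1,"translation":[15,-49,0],"turn":30},{"jaw":1,"translation":[21,-66,0],"turn":40},{"jaw":1,"translation":[26,-83,0],"turn":50},{"jaw":1,"translation":[32,-100,0],"turn":60},{"jaw":1,"translation":[38,-117,0],"turn":70},{"jaw":1,"translation":[43,-134,10],"turn":80},{"jaw":1,"translation":[49,-151,25],"turn":90},{"jaw":1,"translation":[54,-166,45],"turn":98},{"jaw":1,"translation":[54.3,-168.4,65],"turn":100.2},{"jaw":1,"translation":[54.3,-168.4,77],"turn":100.2},{"jaw":1,"translation":[54.3,-168.4,77],"turn":100.2},{"jaw":1,"translation":[54.3,-168.4,77],"turn":100.2}]'
python3 - <<'E'
from h import *
s=snap('wrist','w5')
rects(s,'walnut',.088)
goto(.4825,-.0144,.009,-5.68); 
for _ in range(4): snap('top'); print(manip.state()['eef_pos'])
E
```

```text
clock: 9.0
eef_pos: [0.4829, -0.016, 0.0708]
eef_rot: [0.0, 0.742, 0.67, 0.001]
force: [-0.3, 0.1, -0.9]
grip_width: 0.0585
walnut 0.7 c [484.8   0. ] size [120.8  60.7] long axis deg 84.2
shift [ 1.7 -0.7 62. ] turn [-1.000e-01  1.799e+02] cur phi -5.8 pos [ 0.4829 -0.0162  0.071 ] q7 0.26 tilt [ 1.7e-03  2.0e-04 -1.0e+00]
[ 0.48284793 -0.01628688  0.07097303]
[ 0.48269149 -0.0163156   0.07085856]
[ 0.482606   -0.01638744  0.07079276]
[ 0.48249627 -0.01643366  0.07068965]
```

View pics/w5.png

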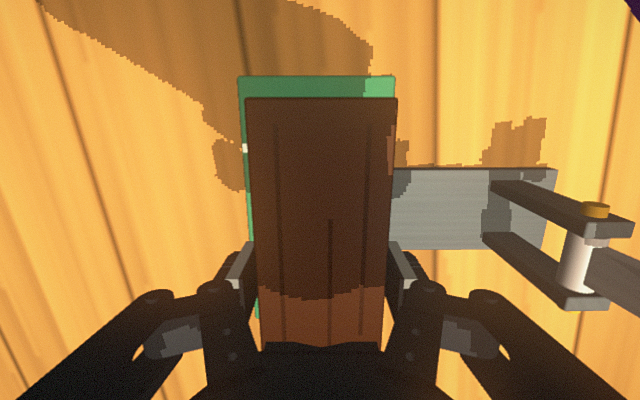

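```bash
python3 -m crank '[{"jaw":1,"translation":[1.5,0,25],"turn":0},{"jaw":1,"translation":[1.5,0,45],"turn":0},{"jaw":1,"translation":[1.5,0,55],"turn":0},{"jaw":1,"translation":[1.5,0,60],"turn":0},{"jaw":1,"translation":[1.5,0,61.5],"turn":0},{"jaw":1,"translation":[1.5,0,61.5],"turn":0},{"jaw":1,"translation":[1.5,0,61.5],"turn":0}]'
```

```text
clock: 10.18
eef_pos: [0.4828, -0.015, 0.0093]
eef_rot: [0.0, 0.742, 0.67, 0.0]
force: [0.5, -0.5, -0.9]
grip_width: 0.0592
```

```bash
python3 -m crank '[{"jaw":1,"translation":[0,0,1],"turn":0},{"jaw":1,"translation":[0,0,1],"turn":0}]'
python3 -m crank '[{"jaw":0,"translation":[0,0,1],"turn":0},{"jaw":-1,"translation":[0,0,1],"turn":0},{"jaw":-1,"translation":[0,0,1],"turn":0},{"jaw":-1,"translation":[0,0,1],"turn":0},{"jaw":-1,"translation":[0,0,-40],"turn":0},{"jaw":-1,"translation":[0,0,-90],"turn":0},{"jaw":-1,"translation":[0,0,-130],"turn":0},{"jaw":-1,"translation":[0,0,-150],"turn":0},{"jaw":-1,"translation":[0,0,-150],"turn":0},{"jaw":-1,"translation":[0,0,-150],"turn":0}]'
python3 - <<'E'
from h import *
s=snap('wrist','w6'); pickle.dump(s,open('w6.pkl','wb'))
rects(s,'walnut',.028)
goto(.664,.218,.2,80.6+90)
E
```

```text
clock: 10.42
eef_pos: [0.4827, -0.015, 0.0084]
eef_rot: [0.0, 0.742, 0.67, 0.0]
force: [-0.5, 1.2, 4.5]
grip_width: 0.0588
clock: 11.68
eef_pos: [0.4816, -0.0148, 0.1568]
eef_rot: [-0.001, 0.742, 0.67, -0.001]
force: [0.3, -0.7, -0.3]
grip_width: 0.0851
walnut 0.84 c [482.9 -13.2] size [150.   60.2] long axis deg 84.0
shift [250.3 157.6 -44.1] turn [   3.5 -176.5] cur phi -5.9 pos [ 0.4815 -0.0149  0.1565] q7 0.19 tilt [-3.e-03 -1.e-04 -1.e+00]
```

View pics/w6.png

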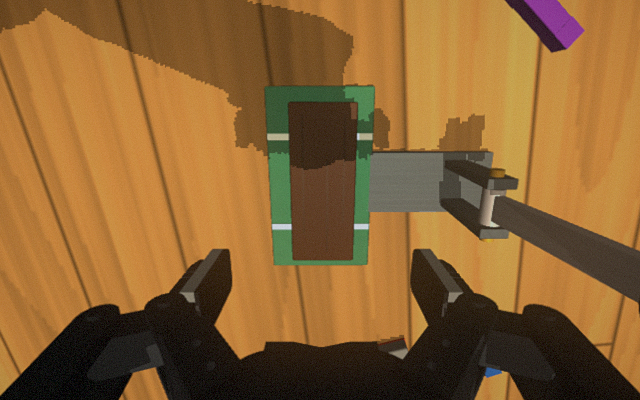

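```bash
python3 -m crank '[{"jaw":-1,"translation":[30,0,-30],"turn":0},{"jaw":-1,"translation":[80,25,-44],"turn":1},{"jaw":-1,"translation":[125,60,-44],"turn":2},{"jaw":-1,"translation":[170,100,-44],"turn":3},{"jaw":-1,"translation":[215,135,-44],"turn":3.5},{"jaw":-1,"translation":[245,155,-30],"turn":3.5},{"jaw":-1,"translation":[250,157.5,-5],"turn":3.5},{"jaw":-1,"translation":[250,157.5,16],"turn":3.5},{"jaw":-1,"translation":[250,157.5,16],"turn":3.5},{"jaw":-1,"translation":[250,157.5,16],"turn":3.5}]'
python3 - <<'E'
from h import *
s=snap('wrist','w7')
rects(s,'red_sticker',.018)
goto(.664,.218,.1,170.6)
E
```

```text
clock: 13.02
eef_pos: [0.665, 0.2173, 0.1419]
eef_rot: [0.0, 0.763, 0.647, 0.0]
force: [-0.0, -0.2, 0.2]
grip_width: 0.0851
red_sticker 0.97 c [662.3 221.8] size [72.6 18.6] long axis deg 79.7
red_sticker 0.79 c [682.3 118.8] size [26.  77.6] long axis deg 134.1
red_sticker 0.66 c [755.1 189.1] size [72.  25.2] long axis deg 64.2
shift [ 0.3 -1.6 43. ] turn [   0. -180.] cur phi -9.4 pos [0.6654 0.2174 0.143 ] q7 -0.24 tilt [ 2.e-03  4.e-04 -1.e+00]
```

View pics/w7.png

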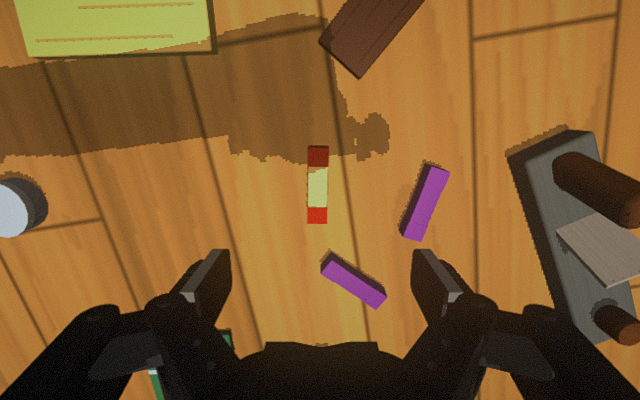

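```bash
python3 -m crank '[{"jaw":-1,"translation":[2.2,-2.9,40],"turn":0.5},{"jaw":-1,"translation":[2.2,-2.9,85],"turn":0.5},{"jaw":-1,"translation":[2.2,-2.9,120],"turn":0.5},{"jaw":-1,"translation":[2.2,-2.9,135],"turn":0.5},{"jaw":-1,"translation":[2.2,-2.9,140],"turn":0.5},{"jaw":-1,"translation":[2.2,-2.9,140],"turn":0.5},{"jaw":1,"translation":[2.2,-2.9,140],"turn":0.5},{"jaw":1,"translation":[2.2,-2.9,140],"turn":0.5},{"jaw":1,"translation":[2.2,-2.9,140],"turn":0.5},{"jaw":1,"translation":[2.2,-2.9,140],"turn":0.5},{"jaw":1,"translation":[2.2,-2.9,140],"turn":0.5},{"jaw":1,"translation":[2.2,-2.9,140],"turn":0.5},{"jaw":1,"translation":[2.2,-2.9,140],"turn":0.5},{"jaw":1,"translation":[2.2,-2.9,140],"turn":0.5}]' 40
```

```text
clock: 14.88
eef_pos: [0.6625, 0.2203, 0.0022]
eef_rot: [0.0, 0.765, 0.644, 0.0]
force: [-0.4, 0.7, 3.5]
grip_width: 0.017
```

```bash
python3 -m crank '[{"jaw":1,"translation":[0,0,-15],"turn":0},{"jaw":1,"translation":[0,0,-60],"turn":0},{"jaw":1,"translation":[0,0,-110],"turn":0},{"jaw":1,"translation":[0,0,-128],"turn":0},{"jaw":1,"translation":[0,0,-128],"turn":0},{"jaw":1,"translation":[0,0,-128],"turn":0}]'
python3 - <<'E'
from h import *
s=snap('wrist','w8')
rects(s,'red_sticker',.130+.018-.002)
goto(.4871,.0314,.13,84.3)
E
```

```text
clock: 15.62
eef_pos: [0.6605, 0.2201, 0.1276]
eef_rot: [-0.001, 0.765, 0.644, -0.002]
force: [-0.3, -0.5, -0.4]
grip_width: 0.0168
red_sticker 0.89 c [713.9 241.9] size [35.4 12.9] long axis deg 64.1
red_sticker 0.73 c [661.6 223.8] size [75.5 18.9] long axis deg 79.7
shift [-215.6 -138.7   -1.7] turn [ 85.8 -94.2] cur phi -9.9 pos [0.6607 0.2201 0.1273] q7 -0.25 tilt [-0.0044 -0.0012 -1.    ]
```

View pics/w8.png

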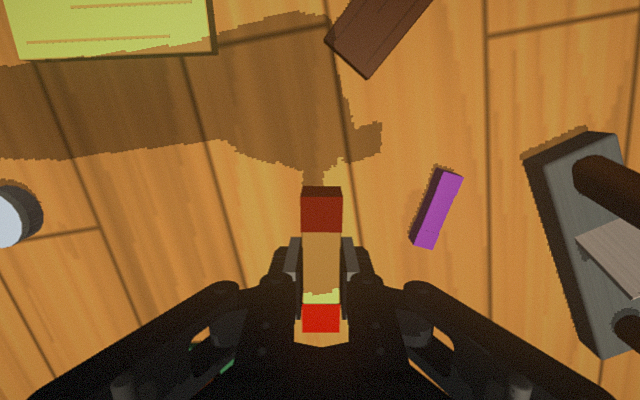

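Run:
```python
from h import *
s=snap('wrist')
st=manip.state(); Rm=toolR(st)
im=s['image'];print([tuple(im[v,321]) for v in range(182,202,2)], [tuple(im[v,321]) for v in range(326,338,2)])
for v in [(321,188),(321,194),(321,332)]:
    P=atz(s,v,st['eef_pos'][2]+.0158)[0]; print(np.round(Rm.T@(P-st['eef_pos'])*1000,1))
```

```text
[(np.uint8(46), np.uint8(97), np.uint8(147)), (np.uint8(48), np.uint8(102), np.uint8(150)), (np.uint8(22), np.uint8(49), np.uint8(94)), (np.uint8(15), np.uint8(34), np.uint8(80)), (np.uint8(3), np.uint8(38), np.uint8(78)), (np.uint8(19), np.uint8(44), np.uint8(83)), (np.uint8(9), np.uint8(38), np.uint8(75)), (np.uint8(25), np.uint8(44), np.uint8(92)), (np.uint8(0), np.uint8(37), np.uint8(127)), (np.uint8(0), np.uint8(33), np.uint8(125))] [(np.uint8(25), np.uint8(40), np.uint8(197)), (np.uint8(10), np.uint8(28), np.uint8(194)), (np.uint8(26), np.uint8(37), np.uint8(196)), (np.uint8(43), np.uint8(80), np.uint8(195)), (np.uint8(65), np.uint8(145), np.uint8(192)), (np.uint8(64), np.uint8(138), np.uint8(191))]
[ 39.5   0.3 -15.9]
[ 36.8   0.3 -15.9]
[-34.9   0.3 -15.7]
```

```bash
python3 -m crank '[{"jaw":1,"translation":[-15,-10,0],"turn":-8},{"jaw":1,"translation":[-40,-26,0],"turn":-18},{"jaw":1,"translation":[-65,-42,0],"turn":-28},{"jaw":1,"translation":[-90,-58,0],"turn":-38},{"jaw":1,"translation":[-115,-74,0],"turn":-48},{"jaw":1,"translation":[-140,-90,0],"turn":-58},{"jaw":1,"translation":[-165,-106,0],"turn":-68},{"jaw":1,"translation":[-190,-122,0],"turn":-78},{"jaw":1,"translation":[-210,-135,20],"turn":-88},{"jaw":1,"translation":[-215.5,-138.5,40],"turn":-94.2},{"jaw":1,"translation":[-215.5,-138.5,57],"turn":-94.2},{"jaw":1,"translation":[-215.5,-138.5,57],"turn":-94.2},{"jaw":1,"translation":[-215.5,-138.5,57],"turn":-94.2}]'
python3 - <<'E'
from h import *
s=snap('wrist','w9')
for _ in range(4): snap('top');
goto(.4876,.0314,.0305,84.3)
E
```

```text
clock: 17.4
eef_pos: [0.4891, 0.0318, 0.0729]
eef_rot: [0.0, 0.049, 0.999, 0.0]
force: [0.3, -0.7, 0.4]
grip_width: 0.017
shift [ 1.6 -0.6 42.8] turn [   0. -180.] cur phi 84.3 pos [0.4892 0.0318 0.0733] q7 1.3 tilt [ 0.0011  0.     -1.    ]
```

View pics/w9.png

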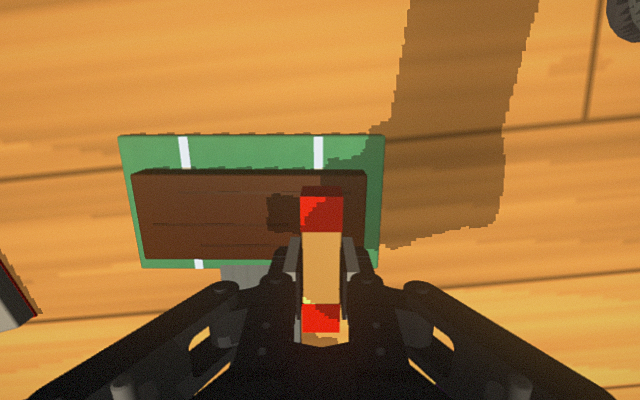

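```bash
python3 -m crank '[{"jaw":1,"translation":[1.6,-0.6,20],"turn":0},{"jaw":1,"translation":[1.6,-0.6,34],"turn":0},{"jaw":1,"translation":[1.6,-0.6,41],"turn":0},{"jaw":1,"translation":[1.6,-0.6,42.5],"turn":0},{"jaw":1,"translation":[1.6,-0.6,43.5],"turn":0},{"jaw":1,"translation":[1.6,-0.6,43.5],"turn":0}]'
python3 -m crank '[{"jaw":0.6,"translation":[0,0,0],"turn":0},{"jaw":0,"translation":[0,0,0],"turn":0},{"jaw":-0.5,"translation":[0,0,0],"turn":0},{"jaw":-1,"translation":[0,0,0],"turn":0},{"jaw":-1,"translation":[0,0,-30],"turn":0},{"jaw":-1,"translation":[0,0,-80],"turn":0},{"jaw":-1,"translation":[0,0,-125],"turn":0},{"jaw":-1,"translation":[0,0,-140],"turn":0},{"jaw":-1,"translation":[0,0,-140],"turn":0},{"jaw":-1,"translation":[0,0,-140],"turn":0}]'
python3 - <<'E'
from h import *
s=snap('wrist','w10'); pickle.dump(s,open('w10.pkl','wb'))
rects(s,'red_sticker',.046)
rects(s,'walnut',.028); bedfit(s)
goto(.6506,-.2278,.14,108.2+90)
print(manip.state()['q'])
E
```

```text
clock: 18.4
eef_pos: [0.4867, 0.0312, 0.0301]
eef_rot: [-0.0, 0.049, 0.999, -0.0]
force: [-1.8, -0.5, 4.4]
grip_width: 0.0169
clock: 19.65
eef_pos: [0.4864, 0.0311, 0.1684]
eef_rot: [-0.001, 0.049, 0.999, -0.0]
force: [-0.1, 0.6, 0.5]
grip_width: 0.0854
red_sticker 0.96 c [650.8 104.4] size [26.2 60.3] long axis deg 135.9
red_sticker 0.6 c [486.2  31.3] size [17.6 72.5] long axis deg 173.8
red_sticker 0.58 c [729.4 194.6] size [20.8 31.9] long axis deg 160.9
walnut 0.62 c [479.6 -33. ] size [108.7  61.7] long axis deg 83.7
walnut 0.59 c [713.9 346.5] size [127.5  25.9] long axis deg 40.4
bed [482.3 -13.2] yaw deg -5.46 cost 0.6025
shift [-189.  -241.5   27.8] turn [  66.1 -113.9] cur phi 84.3 pos [0.4864 0.0312 0.1682] q7 1.31 tilt [-2.6e-03 -3.0e-04 -1.0e+00]
[-0.05694756  0.4506306  -0.07347852  1.95903845  0.04754104  0.73615919
  1.31347993]
```

View pics/w10.png

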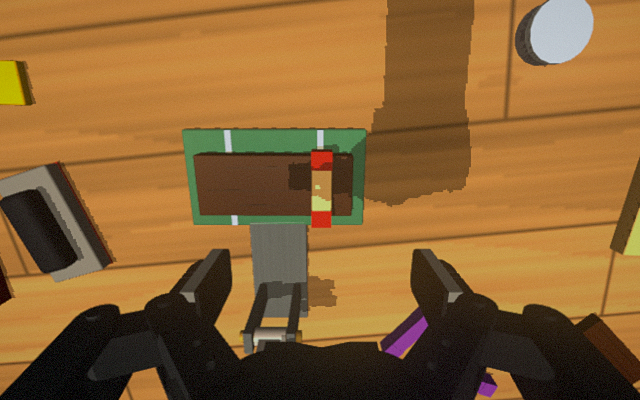

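```bash
python3 -m crank '[{"jaw":-1,"translation":[0,-40,0],"turn":6},{"jaw":-1,"translation":[0,-95,0],"turn":14},{"jaw":-1,"translation":[-10,-150,0],"turn":22},{"jaw":-1,"translation":[-30,-195,0],"turn":30},{"jaw":-1,"translation":[-65,-225,0],"turn":40},{"jaw":-1,"translation":[-110,-236,0],"turn":50},{"jaw":-1,"translation":[-155,-241,5],"turn":59},{"jaw":-1,"translation":[-182,-241.5,20],"turn":65},{"jaw":-1,"translation":[-189,-241.5,27],"turn":66},{"jaw":-1,"translation":[-189,-241.5,27],"turn":66},{"jaw":-1,"translation":[-189,-241.5,27],"turn":66}]'
python3 - <<'E'
from h import *
s=snap('wrist','w11')
rects(s,'blue_sticker',.018)
goto(.6506,-.2278,.002,108.2+90)
E
```

```text
clock: 21.18
eef_pos: [0.6504, -0.2282, 0.1428]
eef_rot: [-0.0, 0.586, 0.811, -0.0]
force: [0.3, -0.2, 0.1]
grip_width: 0.0853
blue_sticker 0.86 c [ 648.7 -227.4] size [18.6 72.4] long axis deg 106.7
shift [ 5.000e-01 -1.000e-01  1.413e+02] turn [ 1.000e-01 -1.799e+02] cur phi 18.3 pos [ 0.6508 -0.2282  0.1433] q7 0.79 tilt [ 7.e-04 -3.e-04 -1.e+00]
```

View pics/w11.png

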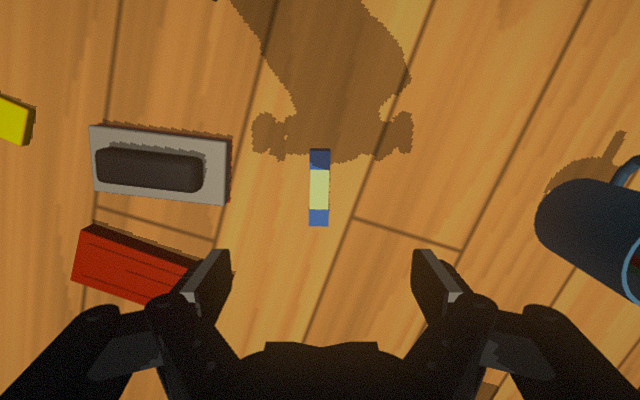

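```bash
python3 -m crank '[{"jaw":-1,"translation":[0.2,-1.5,40],"turn":1.2},{"jaw":-1,"translation":[0.2,-1.5,85],"turn":1.2},{"jaw":-1,"translation":[0.2,-1.5,120],"turn":1.2},{"jaw":-1,"translation":[0.2,-1.5,136],"turn":1.2},{"jaw":-1,"translation":[0.2,-1.5,141],"turn":1.2},{"jaw":-1,"translation":[0.2,-1.5,141],"turn":1.2},{"jaw":1,"translation":[0.2,-1.5,141],"turn":1.2},{"jaw":1,"translation":[0.2,-1.5,141],"turn":1.2},{"jaw":1,"translation":[0.2,-1.5,141],"turn":1.2},{"jaw":1,"translation":[0.2,-1.5,141],"turn":1.2},{"jaw":1,"translation":[0.2,-1.5,141],"turn":1.2},{"jaw":1,"translation":[0.2,-1.5,141],"turn":1.2},{"jaw":1,"translation":[0.2,-1.5,141],"turn":1.2},{"jaw":1,"translation":[0.2,-1.5,141],"turn":1.2}]'
python3 -m crank '[{"jaw":1,"translation":[0,0,-15],"turn":0},{"jaw":1,"translation":[0,0,-60],"turn":0},{"jaw":1,"translation":[0,0,-110],"turn":0},{"jaw":1,"translation":[0,0,-128],"turn":0},{"jaw":1,"translation":[0,0,-128],"turn":0},{"jaw":1,"translation":[0,0,-128],"turn":0}]'
python3 - <<'E'
from h import *
s=snap('wrist','w12')
c,n=np.cos(np.radians(-5.68)),np.sin(np.radians(-5.68)); b=np.array([.4826,-.0134]); Y=-.045
p=b+[-n*Y,c*Y]; print(p)
goto(p[0],p[1],.075,84.3)
E
```

```text
clock: 23.02
eef_pos: [0.6502, -0.2282, 0.0017]
eef_rot: [0.0, 0.594, 0.805, 0.0]
force: [-0.6, -0.4, 3.9]
grip_width: 0.0171
clock: 23.78
eef_pos: [0.6484, -0.2273, 0.1271]
eef_rot: [-0.002, 0.594, 0.805, -0.001]
force: [0.2, 0.7, -1.1]
grip_width: 0.0172
[ 0.47814624 -0.05817906]
shift [ 211.6 -112.7   52.9] turn [-67.2 112.8] cur phi 17.1 pos [ 0.6484 -0.2272  0.1268] q7 0.78 tilt [-0.0045  0.0018 -1.    ]
```

View pics/w12.png

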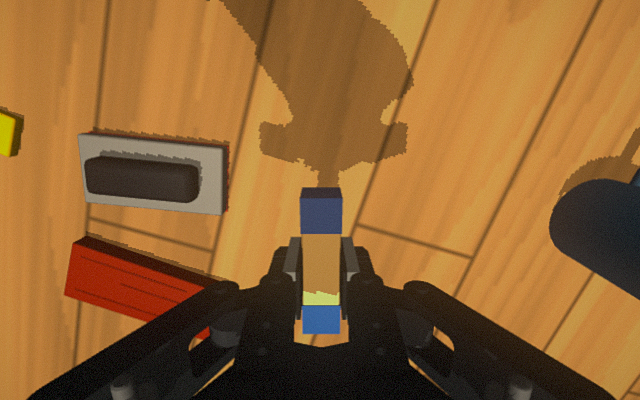

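```bash
python3 -m crank '[{"jaw":1,"translation":[15,-30,0],"turn":-8},{"jaw":1,"translation":[32,-60,0],"turn":-18},{"jaw":1,"translation":[55,-85,0],"turn":-28},{"jaw":1,"translation":[90,-100,0],"turn":-38},{"jaw":1,"translation":[130,-108,0],"turn":-48},{"jaw":1,"translation":[170,-112,10],"turn":-58},{"jaw":1,"translation":[200,-112.7,25],"turn":-65},{"jaw":1,"translation":[211.6,-112.7,42],"turn":-67.2},{"jaw":1,"translation":[211.6,-112.7,52],"turn":-67.2},{"jaw":1,"translation":[211.6,-112.7,52],"turn":-67.2},{"jaw":1,"translation":[211.6,-112.7,52],"turn":-67.2}]'
python3 - <<'E'
from h import *
s=snap('wrist','w13')
for _ in range(4): snap('top');
goto(.4786,-.0582,.0303,84.3)
E
```

```text
clock: 25.2
eef_pos: [0.4802, -0.0601, 0.0774]
eef_rot: [0.0, 0.05, 0.999, -0.0]
force: [-0.4, 0.4, -0.3]
grip_width: 0.0171
shift [ 1.7  1.  47.4] turn [ -0. 180.] cur phi 84.3 pos [ 0.4801 -0.0594  0.0777] q7 1.48 tilt [ 9.e-04 -3.e-04 -1.e+00]
```

View pics/w13.png

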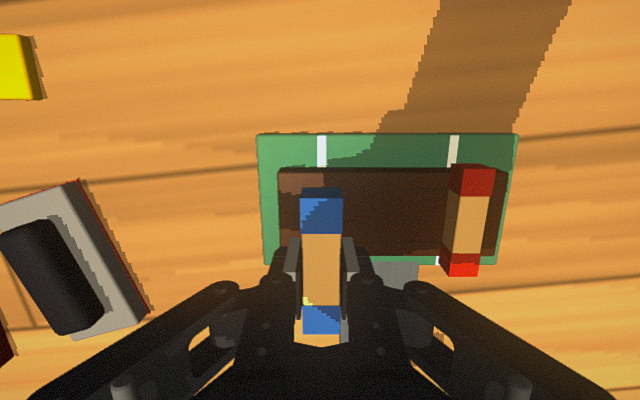

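```bash
python3 -m crank '[{"jaw":1,"translation":[1.6,0.9,20],"turn":0},{"jaw":1,"translation":[1.6,0.9,37],"turn":0},{"jaw":1,"translation":[1.6,0.9,45],"turn":0},{"jaw":1,"translation":[1.6,0.9,47],"turn":0},{"jaw":1,"translation":[1.6,0.9,47.8],"turn":0},{"jaw":1,"translation":[1.6,0.9,47.8],"turn":0}]'
python3 -m crank '[{"jaw":0.6,"translation":[0,0,0],"turn":0},{"jaw":0,"translation":[0,0,0],"turn":0},{"jaw":-0.5,"translation":[0,0,0],"turn":0},{"jaw":-1,"translation":[0,0,0],"turn":0},{"jaw":-1,"translation":[0,0,-30],"turn":0},{"jaw":-1,"translation":[0,0,-80],"turn":0},{"jaw":-1,"translation":[0,0,-125],"turn":0},{"jaw":-1,"translation":[0,0,-140],"turn":0},{"jaw":-1,"translation":[0,0,-140],"turn":0},{"jaw":-1,"translation":[0,0,-140],"turn":0}]'
python3 - <<'E'
from h import *
s=snap('wrist','w14')
rects(s,'red_sticker',.046)
rects(s,'blue_sticker',.046)
rects(s,'sample',.01)
goto(.3645,-.2552,.15,0)
print(manip.state()['q'])
E
```

```text
clock: 26.2
eef_pos: [0.4787, -0.0581, 0.0299]
eef_rot: [0.0, 0.049, 0.999, -0.0]
force: [-0.1, -1.0, -0.6]
grip_width: 0.0171
clock: 27.45
eef_pos: [0.4775, -0.0579, 0.1686]
eef_rot: [-0.001, 0.049, 0.999, 0.0]
force: [-0.3, 0.6, 0.5]
grip_width: 0.0856
red_sticker 0.89 c [485.6  28.7] size [24.9 73.4] long axis deg 174.2
blue_sticker 0.93 c [477.9 -57.7] size [19.3 73.5] long axis deg 173.9
sample 0.95 c [ 363.7 -254.2] size [40.7 39.5] long axis deg 83.6
shift [  93.2 -207.5   18.7] turn [ 84.3 -95.7] cur phi 84.3 pos [ 0.4777 -0.0579  0.1685] q7 1.5 tilt [-2.3e-03  2.0e-04 -1.0e+00]
[ 0.12798407  0.44192147 -0.07432153  1.97473211  0.04762869  0.72890256
  1.49715089]
```

View pics/w14.png

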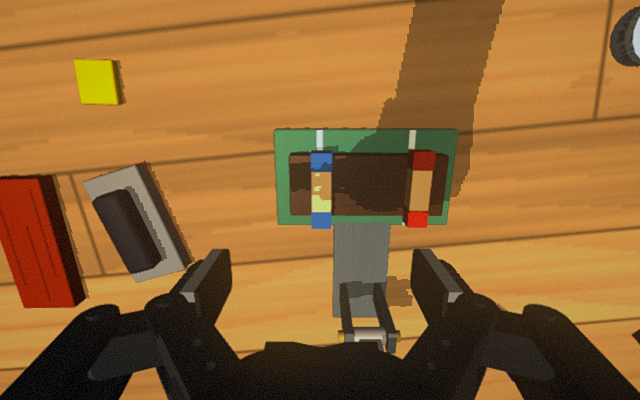

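```bash
python3 -m crank '[{"jaw":-1,"translation":[8,-20,0],"turn":9},{"jaw":-1,"translation":[20,-45,0],"turn":19},{"jaw":-1,"translation":[32,-70,0],"turn":29},{"jaw":-1,"translation":[43,-95,0],"turn":39},{"jaw":-1,"translation":[54,-120,0],"turn":49},{"jaw":-1,"translation":[65,-145,5],"turn":59},{"jaw":-1,"translation":[76,-170,10],"turn":69},{"jaw":-1,"translation":[86,-192,15],"turn":79},{"jaw":-1,"translation":[93,-207,19],"turn":87},{"jaw":-1,"translation":[93,-207,19],"turn":87},{"jaw":-1,"translation":[93,-207,19],"turn":87},{"jaw":-1,"translation":[93,-207,19],"turn":87}]'
python3 - <<'E'
from h import *
s=snap('wrist','w15')
rects(s,'sample',.01)
hsv=cv2.cvtColor(s['image'],cv2.COLOR_BGR2HSV)
m=cv2.inRange(hsv,(22,150,110),(35,255,255)); c,_=cv2.findContours(m,cv2.RETR_EXTERNAL,cv2.CHAIN_APPROX_NONE); c=max(c,key=cv2.contourArea)[:,0,:]
r=cv2.minAreaRect(atz(s,c,.01)[:,:2].astype(np.float32)*1000); print(r)
cv2.imwrite('pics/w15c.png',cv2.resize(s['image'][100:260,220:420],(800,640))[:600])
goto(.3645,-.2552,.0,-3)
print(manip.state()['q'])
E
```

```text
clock: 29.15
eef_pos: [0.366, -0.2539, 0.1505]
eef_rot: [-0.0, 0.722, 0.692, 0.0]
force: [-0.2, -0.1, -0.4]
grip_width: 0.0854
sample 0.9 c [ 363.  -256.1] size [36.9 41.4] long axis deg 172.5
((363.2475891113281, -256.90032958984375), (35.595458984375, 39.38396072387695), 82.84261322021484)
shift [ -1.1  -1.3 150.6] turn [   0.5 -179.5] cur phi -2.5 pos [ 0.3658 -0.2542  0.1506] q7 0.78 tilt [ 3.e-04  2.e-04 -1.e+00]
[ 0.30684213  0.44097635  0.35087684  2.09659643 -0.24802126  0.64251082
  0.78201371]
```

View pics/w15c.png

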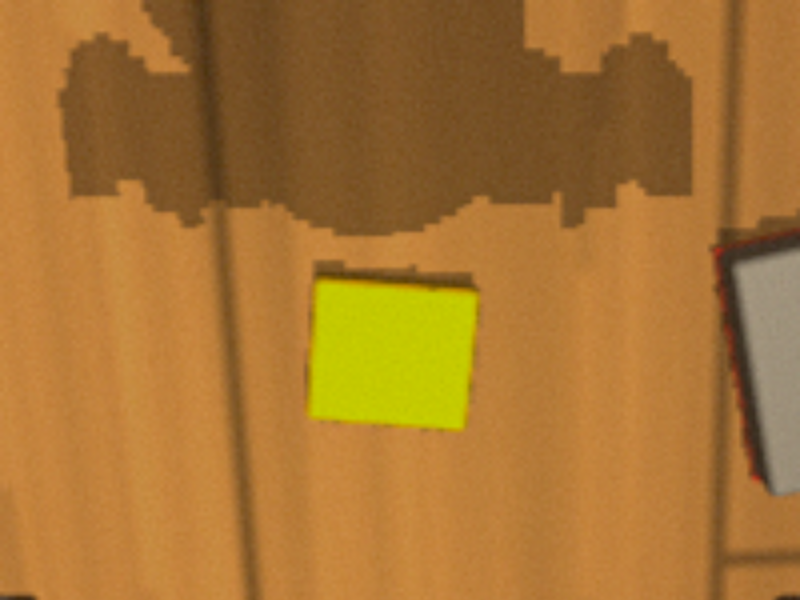

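```bash
python3 -m crank '[{"jaw":-1,"translation":[-2.8,-2.6,40],"turn":4.8},{"jaw":-1,"translation":[-2.8,-2.6,90],"turn":4.8},{"jaw":-1,"translation":[-2.8,-2.6,130],"turn":4.8},{"jaw":-1,"translation":[-2.8,-2.6,147],"turn":4.8},{"jaw":-1,"translation":[-2.8,-2.6,151.5],"turn":4.8},{"jaw":-1,"translation":[-2.8,-2.6,151.5],"turn":4.8},{"jaw":1,"translation":[-2.8,-2.6,151.5],"turn":4.8},{"jaw":1,"translation":[-2.8,-2.6,151.5],"turn":4.8},{"jaw":1,"translation":[-2.8,-2.6,151.5],"turn":4.8},{"jaw":1,"translation":[-2.8,-2.6,151.5],"turn":4.8},{"jaw":1,"translation":[-2.8,-2.6,151.5],"turn":4.8},{"jaw":1,"translation":[-2.8,-2.6,151.5],"turn":4.8}]' 40
python3 -m crank '[{"jaw":1,"translation":[0,0,-15],"turn":0},{"jaw":1,"translation":[0,0,-60],"turn":0},{"jaw":1,"translation":[0,0,-110],"turn":0},{"jaw":1,"translation":[0,0,-128],"turn":0},{"jaw":1,"translation":[0,0,-128],"turn":0},{"jaw":1,"translation":[0,0,-128],"turn":0}]'
python3 - <<'E'
from h import *
s=snap('wrist','w16')
rects(s,'sample',.134)
goto(.4826,-.0134,.10,-5.68)
E
```

```text
clock: 30.75
eef_pos: [0.363, -0.2576, -0.0002]
eef_rot: [0.001, 0.752, 0.66, 0.0]
force: [-0.4, 0.9, 6.0]
grip_width: 0.0389
clock: 31.5
eef_pos: [0.3621, -0.2568, 0.1263]
eef_rot: [-0.001, 0.752, 0.66, -0.0]
force: [-0.2, -0.3, -0.4]
grip_width: 0.0389
sample 0.6 c [ 362.4 -256.2] size [38.7 40.3] long axis deg 172.6
shift [257.1  88.1  26. ] turn [ -1.8 178.2] cur phi -7.5 pos [ 0.3619 -0.2569  0.1259] q7 0.77 tilt [-0.0023  0.0015 -1.    ]
```

View pics/w16.png

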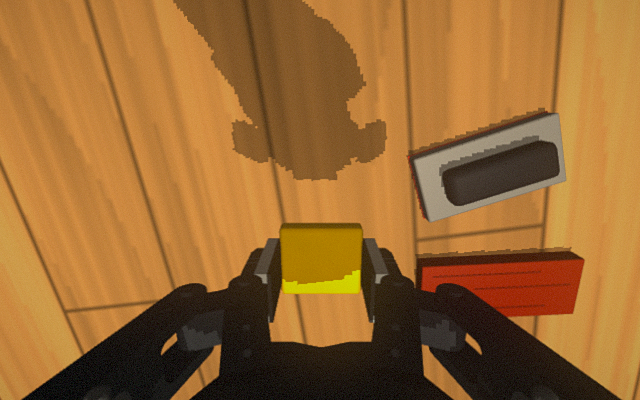

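```bash
python3 -m crank '[{"jaw":1,"translation":[30,10,0],"turn":0},{"jaw":1,"translation":[80,27,0],"turn":-1},{"jaw":1,"translation":[130,45,0],"turn":-1},{"jaw":1,"translation":[180,62,0],"turn":-1.8},{"jaw":1,"translation":[225,78,0],"turn":-1.8},{"jaw":1,"translation":[250,86,10],"turn":-1.8},{"jaw":1,"translation":[257,88,30],"turn":-1.8},{"jaw":1,"translation":[257,88,46],"turn":-1.8},{"jaw":1,"translation":[257,88,46],"turn":-1.8},{"jaw":1,"translation":[257,88,46],"turn":-1.8}]'
python3 - <<'E'
from h import *
s=snap('wrist','w17')
for _ in range(4): snap('top');
goto(.4826,-.0134,.028,-5.68)
E
```

```text
clock: 32.85
eef_pos: [0.4832, -0.0145, 0.0809]
eef_rot: [-0.0, 0.741, 0.671, -0.0]
force: [-0.5, -0.2, 1.0]
grip_width: 0.0389
shift [ 0.7 -1.1 53.5] turn [ -0. 180.] cur phi -5.7 pos [ 0.4836 -0.0142  0.0815] q7 0.29 tilt [ 0.001  0.    -1.   ]
```

View pics/w17.png

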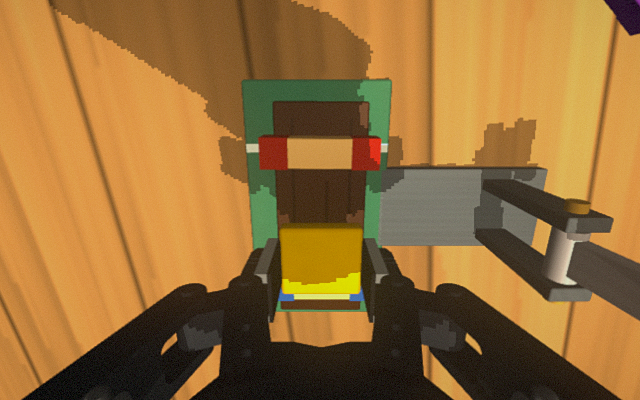

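```bash
python3 -m crank '[{"jaw":1,"translation":[0.7,-1,20],"turn":0},{"jaw":1,"translation":[0.7,-1,40],"turn":0},{"jaw":1,"translation":[0.7,-1,49],"turn":0},{"jaw":1,"translation":[0.7,-1,52],"turn":0},{"jaw":1,"translation":[0.7,-1,53],"turn":0},{"jaw":1,"translation":[0.7,-1,53],"turn":0}]'
```

```text
clock: 33.85
eef_pos: [0.4827, -0.0133, 0.0285]
eef_rot: [0.0, 0.741, 0.671, 0.0]
force: [0.4, -0.1, -0.5]
grip_width: 0.0388
```

```bash
python3 -m crank '[{"jaw":1,"translation":[0,0,0.7],"turn":0},{"jaw":1,"translation":[0,0,0.7],"turn":0},{"jaw":-0.3,"translation":[0,0,0.7],"turn":0},{"jaw":-0.6,"translation":[0,0,0.7],"turn":0},{"jaw":-1,"translation":[0,0,0.7],"turn":0},{"jaw":-1,"translation":[0,0,-30],"turn":0},{"jaw":-1,"translation":[0,0,-80],"turn":0},{"jaw":-1,"translation":[0,0,-120],"turn":0},{"jaw":-1,"translation":[0,0,-125],"turn":0},{"jaw":-1,"translation":[0,0,-125],"turn":0}]'
python3 - <<'E'
from h import *
s=snap('wrist','w18')
rects(s,'red_sticker',.046)
rects(s,'blue_sticker',.046)
rects(s,'sample',.038)
goto(.5285,.382,.16,171.5+90)
print(manip.state()['q'])
E
```

```text
clock: 35.1
eef_pos: [0.4819, -0.013, 0.1527]
eef_rot: [-0.0, 0.741, 0.671, -0.0]
force: [-0.1, 0.3, -0.1]
grip_width: 0.0857
red_sticker 0.8 c [659.3 105.1] size [25.4 63.2] long axis deg 136.2
red_sticker 0.68 c [487.7  32.6] size [20.  71.3] long axis deg 174.4
blue_sticker 0.78 c [480.2 -54.2] size [26.1 71.4] long axis deg 174.3
blue_sticker 0.74 c [702.9 -85.1] size [ 42.  203.9] long axis deg 147.2
sample 0.59 c [482.6 -11.9] size [36.3 40.6] long axis deg 174.3
shift [397.9   7.8  -8.5] turn [-87.2  92.8] cur phi -5.7 pos [ 0.4814 -0.0132  0.1517] q7 0.22 tilt [-3.1e-03 -2.0e-04 -1.0e+00]
[-0.32565365  0.49950392  0.44631731  2.00279974 -0.32193126  0.71046696
  0.22133647]
```

View pics/w18.png

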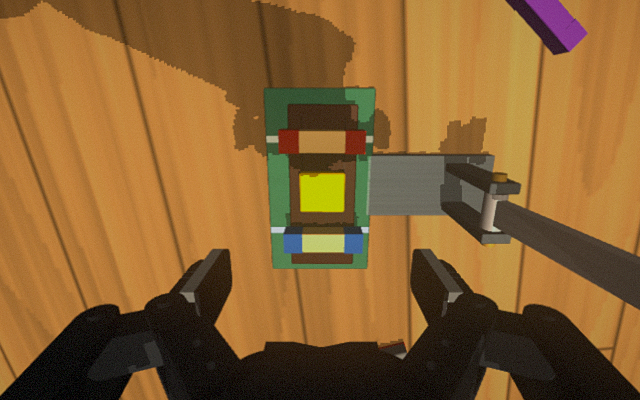

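```bash
python3 -m crank '[{"jaw":-1,"translation":[30,0,-8],"turn":-8},{"jaw":-1,"translation":[75,1,-8],"turn":-18},{"jaw":-1,"translation":[120,2,-8],"turn":-28},{"jaw":-1,"translation":[165,3,-8],"turn":-38},{"jaw":-1,"translation":[210,4,-8],"turn":-48},{"jaw":-1,"translation":[255,5,-8],"turn":-58},{"jaw":-1,"translation":[300,6,-8],"turn":-68},{"jaw":-1,"translation":[345,7,-8],"turn":-77},{"jaw":-1,"translation":[385,8,-8],"turn":-85},{"jaw":-1,"translation":[398,8,-8],"turn":-87.2},{"jaw":-1,"translation":[398,8,-8],"turn":-87.2},{"jaw":-1,"translation":[398,8,-8],"turn":-87.2}]'
python3 - <<'E'
from h import *
s=snap('wrist','w19')
for z in (0,.018,.03): rects(s,'oak',z)
goto(.5285,.382,-.0015,171.5+90)
E
```

```text
clock: 36.8
eef_pos: [0.5302, 0.3792, 0.1606]
eef_rot: [-0.0, 0.076, 0.997, -0.001]
force: [-0.4, -0.7, -0.4]
grip_width: 0.0855
oak 0.96 c [532.3 384.1] size [ 64.3 159.6] long axis deg 171.9
oak 0.96 c [528.  384.5] size [ 60.5 150.1] long axis deg 171.9
oak 0.96 c [525.1 384.8] size [ 57.9 143.8] long axis deg 171.9
shift [  1.7   1.3 162.7] turn [-1.000e-01  1.799e+02] cur phi 81.4 pos [0.53   0.3806 0.1612] q7 0.78 tilt [ 2.e-04 -7.e-04 -1.e+00]
```

View pics/w19.png

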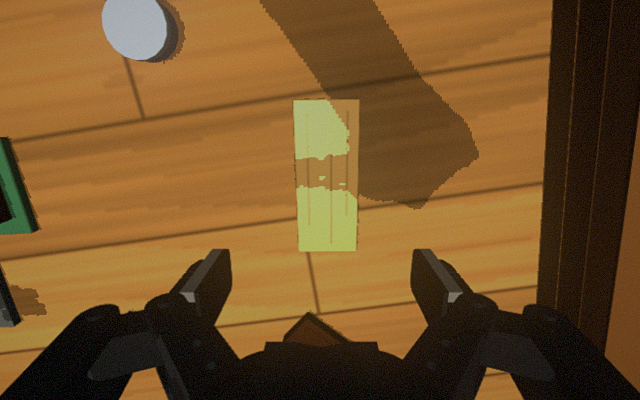

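Run:
```python
from h import *
for i in range(3):
    s=snap('wrist'); rects(s,'oak',.018)
goto(.528,.3835,-.0015,171.8+90)
```

```text
oak 0.55 c [527.5 384.7] size [ 59.7 149.3] long axis deg 172.0
oak 0.71 c [527.3 384.5] size [ 61.2 150.2] long axis deg 172.7
oak 0.76 c [527.3 384.3] size [ 60.5 148.8] long axis deg 172.0
shift [  1.8   1.3 162.6] turn [ -0.3 179.7] cur phi 81.5 pos [0.5296 0.3819 0.1611] q7 0.78 tilt [ 0.  0. -1.]
```

```bash
python3 -m crank '[{"jaw":-1,"translation":[2.4,2,40],"turn":-0.5},{"jaw":-1,"translation":[2.4,2,95],"turn":-0.5},{"jaw":-1,"translation":[2.4,2,140],"turn":-0.5},{"jaw":-1,"translation":[2.4,2,157],"turn":-0.5},{"jaw":-1,"translation":[2.4,2,162.5],"turn":-0.5},{"jaw":-1,"translation":[2.4,2,162.5],"turn":-0.5},{"jaw":1,"translation":[2.4,2,162.5],"turn":-0.5},{"jaw":1,"translation":[2.4,2,162.5],"turn":-0.5},{"jaw":1,"translation":[2.4,2,162.5],"turn":-0.5},{"jaw":1,"translation":[2.4,2,162.5],"turn":-0.5},{"jaw":1,"translation":[2.4,2,162.5],"turn":-0.5},{"jaw":1,"translation":[2.4,2,162.5],"turn":-0.5}]' 50
python3 -m crank '[{"jaw":1,"translation":[0,0,-15],"turn":0},{"jaw":1,"translation":[0,0,-60],"turn":0},{"jaw":1,"translation":[0,0,-110],"turn":0},{"jaw":1,"translation":[0,0,-145],"turn":0},{"jaw":1,"translation":[0,0,-150],"turn":0},{"jaw":1,"translation":[0,0,-150],"turn":0}]'
python3 - <<'E'
from h import *
s=snap('wrist','w20')
goto(.4826,-.0134,.12,-5.68)
E
```

```text
clock: 38.8
eef_pos: [0.5287, 0.3852, 0.0006]
eef_rot: [0.001, 0.069, 0.998, 0.001]
force: [-0.2, 0.3, 5.9]
grip_width: 0.0586
clock: 39.55
eef_pos: [0.5269, 0.3839, 0.148]
eef_rot: [-0.001, 0.069, 0.998, -0.0]
force: [-1.3, -0.2, -0.4]
grip_width: 0.0586
shift [ -11.6 -399.1   27.9] turn [ 87.7 -92.3] cur phi 82.0 pos [0.5265 0.3835 0.147 ] q7 0.78 tilt [-0.0027 -0.0021 -1.    ]
```

View pics/w20.png

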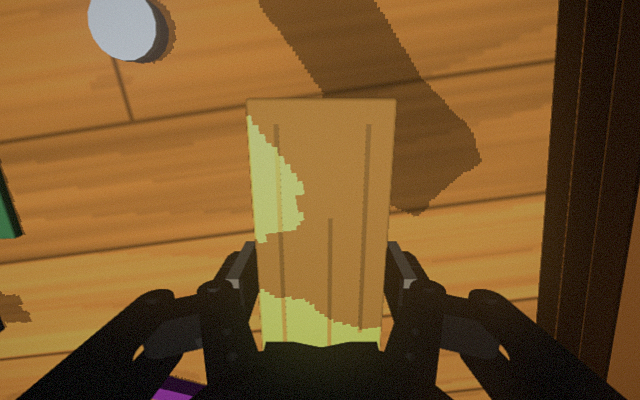

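```bash
python3 -m crank '[{"jaw":1,"translation":[0,-20,0],"turn":9},{"jaw":1,"translation":[-1,-55,0],"turn":19},{"jaw":1,"translation":[-2,-95,0],"turn":29},{"jaw":1,"translation":[-3,-135,0],"turn":39},{"jaw":1,"translation":[-5,-175,0],"turn":49},{"jaw":1,"translation":[-6,-215,0],"turn":59},{"jaw":1,"translation":[-7,-255,0],"turn":69},{"jaw":1,"translation":[-9,-295,0],"turn":79},{"jaw":1,"translation":[-10,-335,0],"turn":86},{"jaw":1,"translation":[-11,-370,5],"turn":87.7},{"jaw":1,"translation":[-11.6,-393,18],"turn":87.7},{"jaw":1,"translation":[-11.6,-399.5,32],"turn":87.7},{"jaw":1,"translation":[-11.6,-399.5,37],"turn":87.7},{"jaw":1,"translation":[-11.6,-399.5,37],"turn":87.7},{"jaw":1,"translation":[-11.6,-399.5,37],"turn":87.7}]'
python3 - <<'E'
from h import *
s=snap('wrist','w21')
for _ in range(4): snap('top');
rects(s,'oak',manip.state()['eef_pos'][2]+.0174)
goto(.4826,-.0140,.0466,-5.8)
E
```

```text
clock: 41.48
eef_pos: [0.484, -0.0118, 0.1116]
eef_rot: [-0.0, 0.741, 0.672, 0.0]
force: [-0.2, 0.6, -0.7]
grip_width: 0.0586Traceback (most recent call last):
  File "<stdin>", line 4, in <module>
  File "h.py", line 40, in rects
    for o in manip.outline_of(s,t):
             ~~~~~~~~~~~~~~~~^^^^^
ValueError: only the last four pictures can be asked about
```

View pics/w21.png

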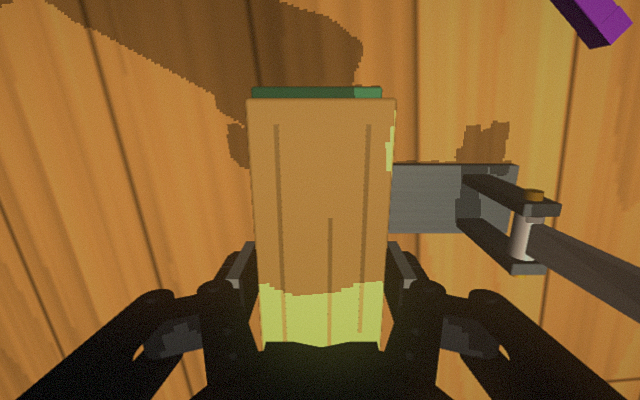

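Run:
```python
from h import *
s=snap('wrist'); st=manip.state(); rects(s,'oak',st['eef_pos'][2]+.0174)
Rm=toolR(st)
for v in [(322,98),(322,100),(247,100),(396,100)]:
    P=atz(s,v,st['eef_pos'][2]+.0174)[0]; print(np.round(Rm.T@(P-st['eef_pos'])*1000,1))
goto(.4826,-.0140,.0466,-5.8)
```

```text
oak 0.73 c [485.8   3.4] size [120.7  60.3] long axis deg 84.3
[ 76.2   1.1 -17.4]
[ 75.5   1.1 -17.4]
[ 75.5 -28.2 -17.4]
[ 75.5  30.  -17.4]
shift [-1.3 -1.1 65.1] turn [ 1.000e-01 -1.799e+02] cur phi -5.7 pos [ 0.4838 -0.0128  0.1117] q7 0.26 tilt [ 4.e-04  0.e+00 -1.e+00]
```

```bash
python3 -m crank '[{"jaw":1,"translation":[-1.2,-1.1,25],"turn":0},{"jaw":1,"translation":[-1.2,-1.1,48],"turn":0},{"jaw":1,"translation":[-1.2,-1.1,60],"turn":0},{"jaw":1,"translation":[-1.2,-1.1,63.5],"turn":0},{"jaw":1,"translation":[-1.2,-1.1,65],"turn":0},{"jaw":1,"translation":[-1.2,-1.1,65],"turn":0},{"jaw":1,"translation":[-1.2,-1.1,65],"turn":0}]'
```

```text
clock: 42.7
eef_pos: [0.4828, -0.014, 0.047]
eef_rot: [0.0, 0.741, 0.671, 0.0]
force: [-0.6, 0.5, -1.5]
grip_width: 0.0587
```

```bash
python3 -m crank '[{"jaw":1,"translation":[0,0,1],"turn":0},{"jaw":1,"translation":[0,0,1],"turn":0}]'
python3 -m crank '[{"jaw":0,"translation":[0,0,1],"turn":0},{"jaw":-1,"translation":[0,0,1],"turn":0},{"jaw":-1,"translation":[0,0,1],"turn":0},{"jaw":-1,"translation":[0,0,1],"turn":0},{"jaw":-1,"translation":[0,0,-40],"turn":0},{"jaw":-1,"translation":[0,0,-80],"turn":0},{"jaw":-1,"translation":[0,0,-110],"turn":0},{"jaw":-1,"translation":[0,0,-110],"turn":0},{"jaw":-1,"translation":[0,0,-110],"turn":0}]'
python3 - <<'E'
from h import *
s=snap('wrist','w22')
rects(s,'oak',.064); rects(s,'walnut',.028); snap('scene','scene1')
print(manip.state()['eef_pos'],manip.state()['q'])
E
```

```text
clock: 42.95
eef_pos: [0.4828, -0.014, 0.0465]
eef_rot: [0.0, 0.741, 0.671, 0.001]
force: [-2.0, 1.5, 6.5]
grip_width: 0.0585
clock: 44.08
eef_pos: [0.4817, -0.0137, 0.1548]
eef_rot: [-0.001, 0.741, 0.671, -0.001]
force: [0.7, 0.3, -0.9]
grip_width: 0.0856
oak 0.58 c [483.4 -12.6] size [148.6  60.2] long axis deg 84.2
[ 0.48170958 -0.01399036  0.15446506] [-0.32735873  0.49575917  0.45070866  1.99960563 -0.32014002  0.71717638
  0.22146861]
```

View pics/w22.png

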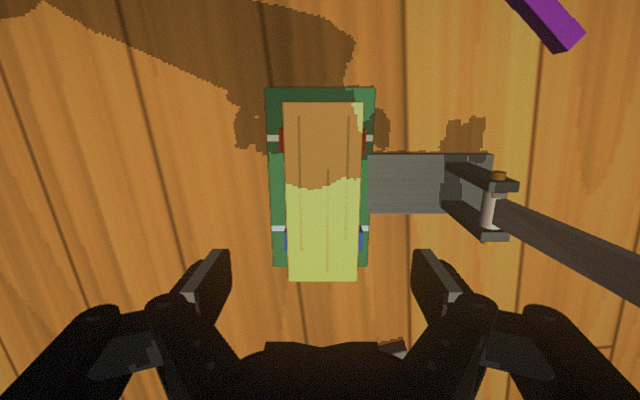

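View pics/scene1.png

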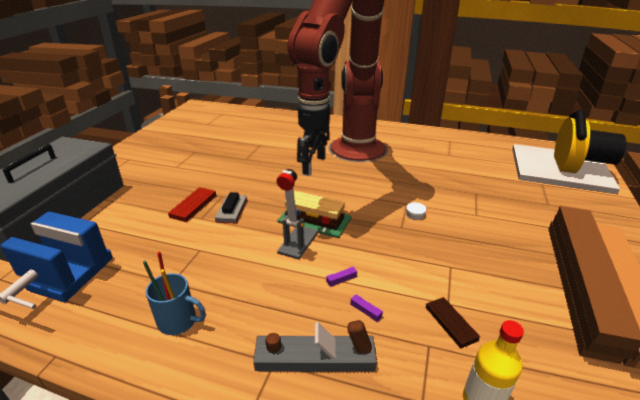

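Run:
```python
from h import *
s=snap('scene'); im=s['image']; hsv=cv2.cvtColor(im,cv2.COLOR_BGR2HSV)
m=(cv2.inRange(hsv,(0,150,80),(8,255,255))|cv2.inRange(hsv,(172,150,80),(180,255,255))); m[:, :270]=0; m[:,310:]=0; m[:150]=0; m[200:]=0
ys,xs=np.nonzero(m); print('scene disc',xs.mean(),ys.mean(),xs.min(),xs.max(),ys.min(),ys.max())
a=np.radians(-5.68); c,n=np.cos(a),np.sin(a); b=np.array([.4826,-.0134])
def W(x,y,z): return np.array([b[0]+c*x-n*y,b[1]+n*x+c*y,z])
def disc(th,r=.13,off=.018): # press frame
    return W(.13-r*np.cos(th)+off*np.sin(th)*1, 0, .08+r*np.sin(th)+off*np.cos(th))
for th in (1.6,1.65,1.7,1.75,1.8):
    print(th,np.round(disc(th),4),proj(s,disc(th)))
cv2.imwrite('pics/disc.png',cv2.resize(im[150:270,230:370],(700,600),interpolation=cv2.INTER_CUBIC))
for X in (.16,.19,.22,.25): print(X,np.round(W(X,0,.2),4), W(X,.14,.2))
```

```text
scene disc 285.281512605042 181.18487394957984 277 294 173 190
1.6 [ 0.6336 -0.0284  0.2094] [[285.92580815 180.1686801 ]]
1.65 [ 0.6401 -0.0291  0.2082] [[284.61594595 182.05210981]]
1.7 [ 0.6464 -0.0297  0.2066] [[283.31556268 184.06622042]]
1.75 [ 0.6526 -0.0303  0.2047] [[282.0291366  186.20609946]]
1.8 [ 0.6588 -0.0309  0.2025] [[280.76119811 188.46616942]]
0.16 [ 0.6418 -0.0292  0.2   ] [0.65567057 0.11007704 0.2       ]
0.19 [ 0.6717 -0.0322  0.2   ] [0.68552327 0.10710787 0.2       ]
0.22 [ 0.7015 -0.0352  0.2   ] [0.71537598 0.1041387  0.2       ]
0.25 [ 0.7314 -0.0381  0.2   ] [0.74522868 0.10116952 0.2       ]
```

View pics/disc.png

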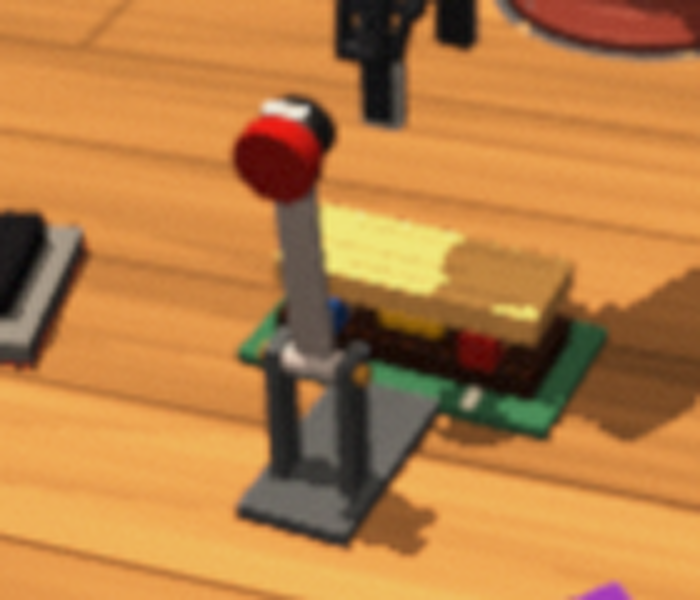

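```bash
python3 -m crank '[{"jaw":1,"translation":[25,0,-25],"turn":0},{"jaw":1,"translation":[65,0,-45],"turn":0},{"jaw":1,"translation":[105,10,-50],"turn":0},{"jaw":1,"translation":[135,35,-50],"turn":0},{"jaw":1,"translation":[140,80,-50],"turn":0},{"jaw":1,"translation":[140,125,-50],"turn":0},{"jaw":1,"translation":[140,170,-50],"turn":0},{"jaw":1,"translation":[140,210,-50],"turn":0},{"jaw":1,"translation":[130,228,-50],"turn":0},{"jaw":1,"translation":[110,230,-50],"turn":0},{"jaw":1,"translation":[110,230,-50],"turn":0},{"jaw":1,"translation":[110,230,-50],"turn":0}]'
python3 - <<'E'
from h import *
snap('scene','scene2')
a=np.radians(-5.68); c,n=np.cos(a),np.sin(a)
st=manip.state(); d=st['eef_pos'][:2]-[.4826,-.0134]; print('press xy',np.round([c*d[0]+n*d[1],-n*d[0]+c*d[1]],4),st['eef_pos'],st['q'])
E
```

```text
clock: 45.82
eef_pos: [0.7214, 0.0733, 0.2058]
eef_rot: [-0.001, 0.741, 0.671, 0.0]
force: [0.6, 1.4, -0.4]
grip_width: -0.0001
press xy [0.2291 0.1106] [0.72155546 0.07398117 0.20588412] [-0.34114069  0.79753174  0.45023562  1.20507925 -0.34085185  1.21155481
  0.01062975]
```

View pics/scene2.png

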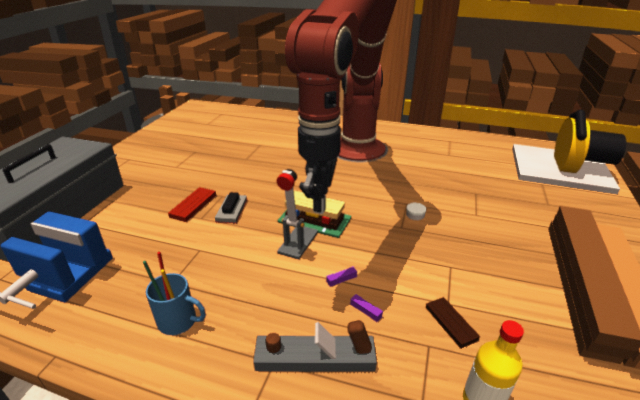

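Run:
```python
from h import *
s=snap('scene','scene3'); print(proj(s,manip.state()['eef_pos']), proj(s,[[.64,-.029,.208]]))
cv2.imwrite('pics/s3c.png',cv2.resize(s['image'][100:280,200:420],(733,600),interpolation=cv2.INTER_CUBIC))
```

```text
[[319.18160661 211.34193384]] [[284.65426736 182.11157606]]
```

View pics/s3c.png

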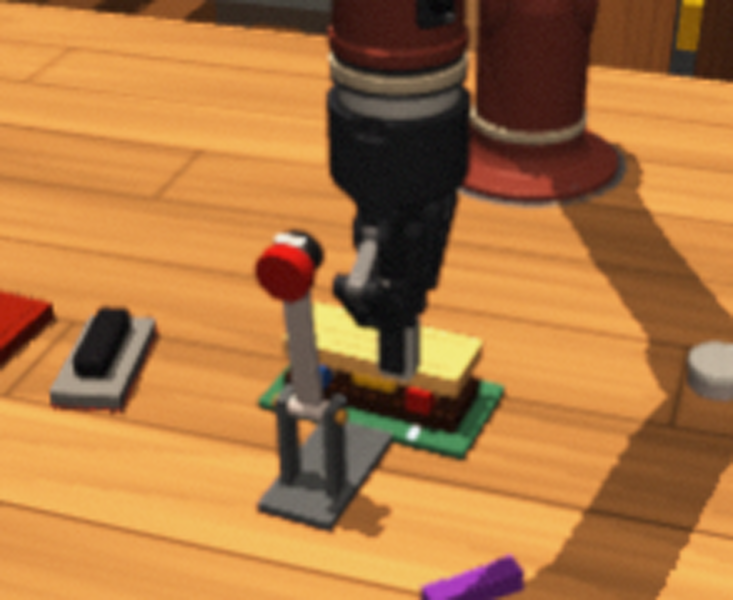

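```bash
python3 -m crank '[{"jaw":1,"translation":[-25,0,2],"turn":0},{"jaw":1,"translation":[-60,0,6],"turn":0},{"jaw":1,"translation":[-95,0,8],"turn":0},{"jaw":1,"translation":[-110,0,8],"turn":0},{"jaw":1,"translation":[-110,0,8],"turn":0},{"jaw":1,"translation":[-110,-15,8],"turn":0},{"jaw":1,"translation":[-110,-30,8],"turn":0},{"jaw":1,"translation":[-110,-40,8],"turn":0},{"jaw":1,"translation":[-110,-40,8],"turn":0}]'
python3 - <<'E'
from h import *
s=snap('scene','scene4')
cv2.imwrite('pics/s4c.png',cv2.resize(s['image'][100:280,200:420],(733,600),interpolation=cv2.INTER_CUBIC))
a=np.radians(-5.68); c,n=np.cos(a),np.sin(a)
st=manip.state(); d=st['eef_pos'][:2]-[.4826,-.0134]; print('press xy',np.round([c*d[0]+n*d[1],-n*d[0]+c*d[1]],4),st['eef_pos'],st['force'])
E
```

```text
clock: 47.05
eef_pos: [0.6715, -0.0312, 0.1978]
eef_rot: [-0.0, 0.741, 0.672, 0.0]
force: [0.1, 0.3, 0.6]
grip_width: -0.0001
press xy [0.1902 0.0005] [ 0.67188882 -0.03167752  0.19774916] [-0.06189806 -0.23919718  0.28370271]
```

View pics/s4c.png

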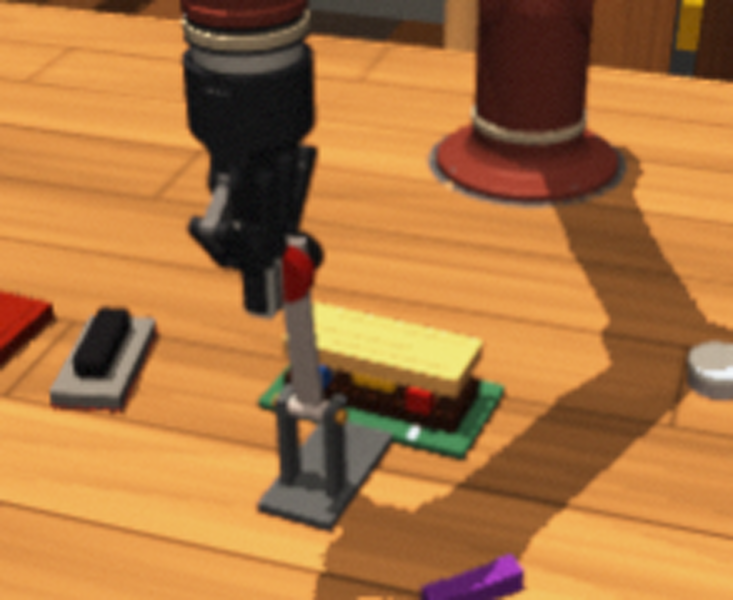

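```bash
python3 -m crank '[{"jaw":1,"translation":[0,-6,0],"turn":0},{"jaw":1,"translation":[0,-14,0],"turn":0},{"jaw":1,"translation":[0,-22,0],"turn":0},{"jaw":1,"translation":[0,-30,0],"turn":0},{"jaw":1,"translation":[0,-38,0],"turn":0},{"jaw":1,"translation":[0,-46,0],"turn":0},{"jaw":1,"translation":[0,-54,0],"turn":0}]'
python3 - <<'E'
from h import *
s=snap('scene','scene5')
cv2.imwrite('pics/s5c.png',cv2.resize(s['image'][100:280,200:420],(733,600),interpolation=cv2.INTER_CUBIC))
E
```

```text
clock: 47.98
eef_pos: [0.6171, -0.0274, 0.1975]
eef_rot: [-0.0, 0.741, 0.671, -0.0]
force: [0.7, -0.6, -0.2]
grip_width: 0.0003
```

View pics/s5c.png

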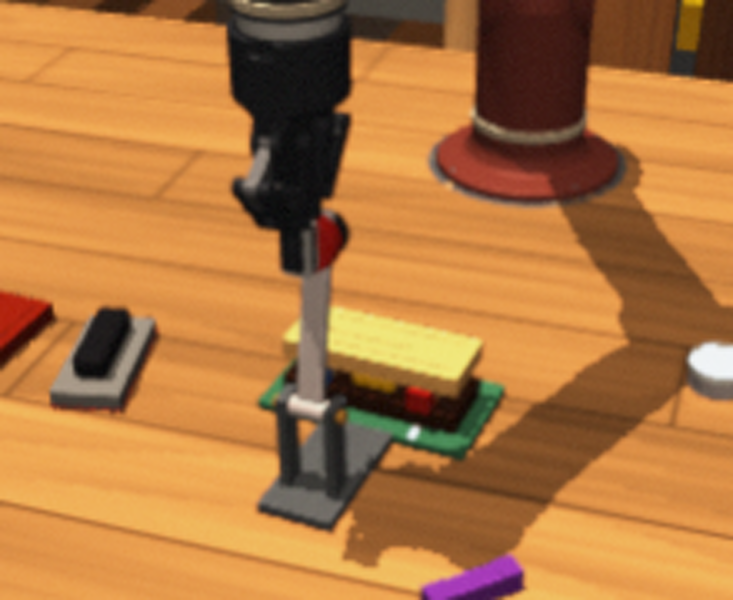

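Pushing works; the arm is now past upright. Continue.

```bash
python3 -m crank '[{"jaw":1,"translation":[0,-8,0],"turn":0},{"jaw":1,"translation":[0,-16,0],"turn":0},{"jaw":1,"translation":[0,-24,0],"turn":0},{"jaw":1,"translation":[0,-32,0],"turn":0},{"jaw":1,"translation":[0,-40,0],"turn":0},{"jaw":1,"translation":[0,-44,0],"turn":0},{"jaw":1,"translation":[0,-44,0],"turn":0},{"jaw":1,"translation":[0,-44,0],"turn":0},{"jaw":1,"translation":[0,-44,0],"turn":0}]'
python3 - <<'E'
from h import *
s=snap('scene','scene6')
cv2.imwrite('pics/s6c.png',cv2.resize(s['image'][100:280,200:420],(733,600),interpolation=cv2.INTER_CUBIC))
E
```

```text
clock: 49.15
eef_pos: [0.5742, -0.0231, 0.1974]
eef_rot: [0.0, 0.741, 0.671, -0.0]
force: [0.3, -0.2, -0.3]
grip_width: 0.0003
```

View pics/s6c.png

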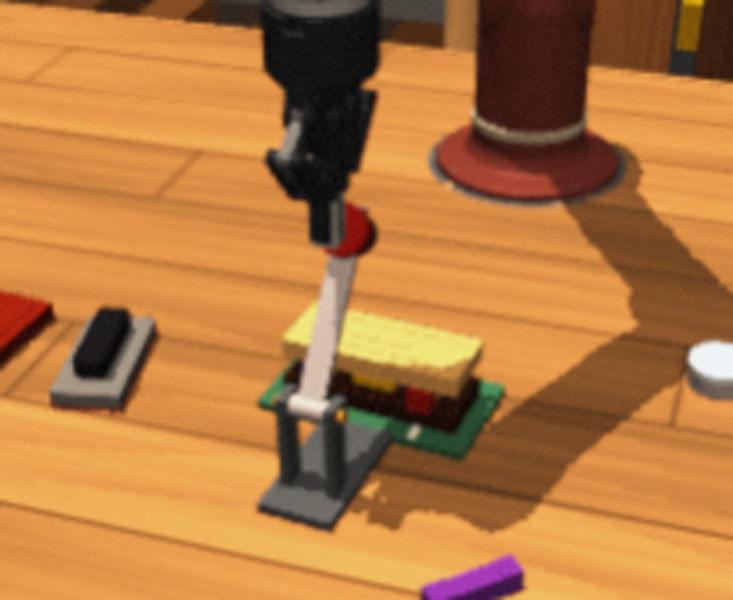

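```bash
python3 -m crank '[{"jaw":1,"translation":[0,-7,0],"turn":0},{"jaw":1,"translation":[0,-14,0],"turn":0},{"jaw":1,"translation":[0,-20,0],"turn":0},{"jaw":1,"translation":[0,-20,0],"turn":0},{"jaw":1,"translation":[0,-20,0],"turn":0},{"jaw":1,"translation":[0,-20,0],"turn":0},{"jaw":1,"translation":[0,-20,0],"turn":0},{"jaw":1,"translation":[0,-20,0],"turn":0}]'
python3 - <<'E'
from h import *
s=snap('scene','scene7')
cv2.imwrite('pics/s7c.png',cv2.resize(s['image'][100:280,200:420],(733,600),interpolation=cv2.INTER_CUBIC))
E
```

```text
clock: 50.2
eef_pos: [0.5542, -0.0212, 0.1975]
eef_rot: [0.0, 0.741, 0.671, -0.0]
force: [0.0, -0.6, 0.4]
grip_width: 0.0001
```

View pics/s7c.png

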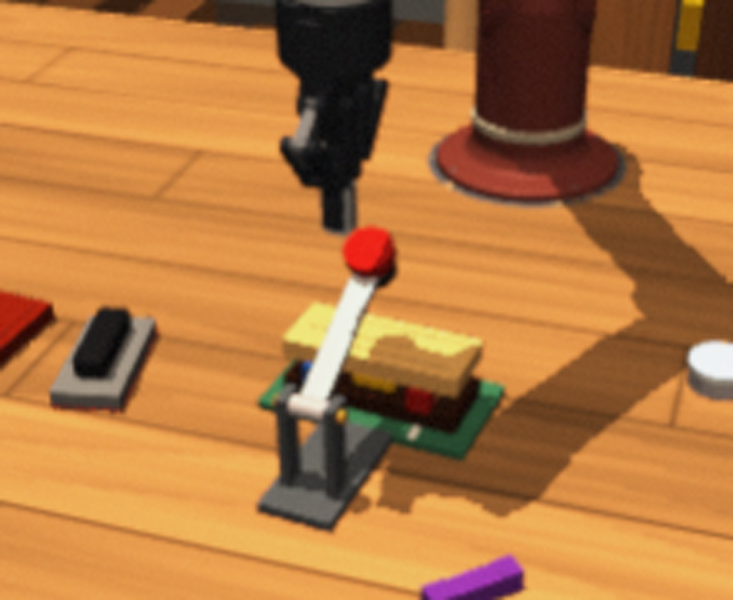

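It is falling freely. I raise the tool and wait, then look.

```bash
python3 -m crank '[{"jaw":1,"translation":[0,0,-10],"turn":0},{"jaw":1,"translation":[0,0,-25],"turn":0},{"jaw":1,"translation":[0,0,-40],"turn":0},{"jaw":1,"translation":[0,0,-40],"turn":0},{"jaw":1,"translation":[0,0,-40],"turn":0},{"jaw":1,"translation":[0,0,-40],"turn":0},{"jaw":1,"translation":[0,0,-40],"turn":0},{"jaw":1,"translation":[0,0,-40],"turn":0},{"jaw":1,"translation":[0,0,-40],"turn":0},{"jaw":1,"translation":[0,0,-40],"turn":0},{"jaw":1,"translation":[0,0,-40],"turn":0},{"jaw":1,"translation":[0,0,-40],"turn":0},{"jaw":1,"translation":[0,0,-40],"turn":0},{"jaw":1,"translation":[0,0,-40],"turn":0},{"jaw":1,"translation":[0,0,-40],"turn":0},{"jaw":1,"translation":[0,0,-40],"turn":0}]'
python3 -m crank '[{"jaw":1,"translation":[30,0,0],"turn":0},{"jaw":1,"translation":[80,0,0],"turn":0},{"jaw":1,"translation":[130,0,0],"turn":0},{"jaw":1,"translation":[180,0,0],"turn":0},{"jaw":1,"translation":[230,0,0],"turn":0},{"jaw":1,"translation":[270,0,0],"turn":0},{"jaw":1,"translation":[280,0,0],"turn":0},{"jaw":1,"translation":[280,0,0],"turn":0},{"jaw":1,"translation":[280,0,0],"turn":0}]'
python3 - <<'E'
from h import *
s=snap('scene','scene8')
cv2.imwrite('pics/s8c.png',cv2.resize(s['image'][150:270,240:390],(750,600),interpolation=cv2.INTER_CUBIC))
t=snap('top','top8')
cv2.imwrite('pics/t8c.png',cv2.resize(t['image'][140:290,250:400],(600,600),interpolation=cv2.INTER_CUBIC))
for n,z in [('oak',.064),('walnut',.028),('mahogany',.018),('sander',.04),('tin',.024)]: rects(t,n,z)
E
```

```text
clock: 52.25
eef_pos: [0.5541, -0.0211, 0.2375]
eef_rot: [0.0, 0.741, 0.671, -0.0]
force: [-1.0, -0.2, 0.0]
grip_width: -0.0
clock: 53.38
eef_pos: [0.5822, 0.2547, 0.2378]
eef_rot: [0.001, 0.742, 0.67, -0.0]
force: [-0.8, 0.3, -0.1]
grip_width: 0.0001
oak 0.96 c [484.6 -13.6] size [151.2  61.1] long axis deg 84.5
walnut 0.79 c [741.7 352. ] size [115.8  41.7] long axis deg 45.1
mahogany 0.95 c [ 519.7 -370.4] size [ 68.2 152.2] long axis deg 176.7
sander 0.69 c [ 506.2 -247.9] size [117.   61.8] long axis deg 9.9
tin 0.84 c [373.5 247.9] size [55.3 52.2] long axis deg 89.8
```

View pics/s8c.png

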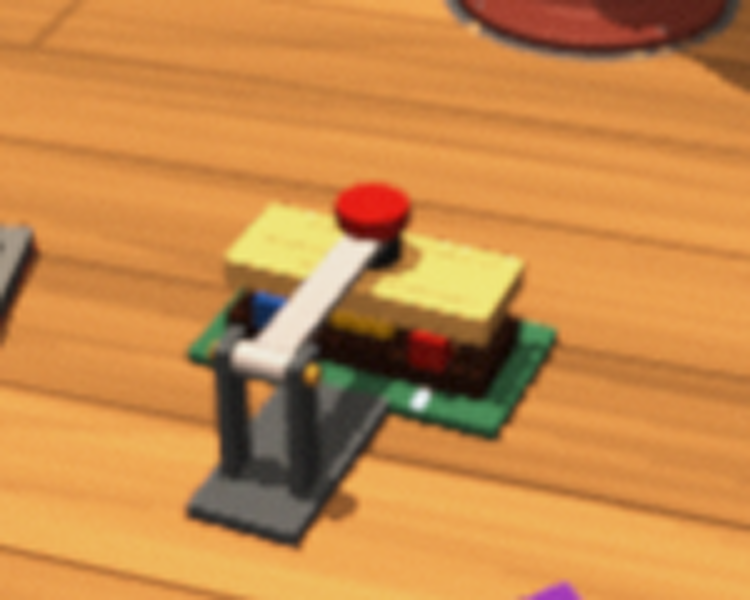

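View pics/t8c.png

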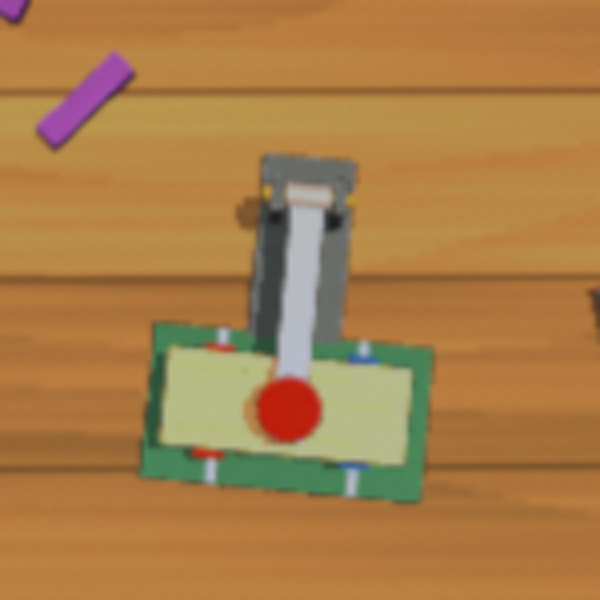

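```bash
python3 -m crank '[{"jaw":1,"translation":[0,0,0],"turn":0},{"jaw":1,"translation":[0,0,0],"turn":0},{"jaw":1,"translation":[0,0,0],"turn":0},{"jaw":1,"translation":[0,0,0],"turn":0}]'
python3 - <<'E'
from h import *
from h import *
a0=cv2.imread('pics/scene8.png'); v=[]
for cam,box in [('scene',(150,270,240,390)),('top',(200,290,290,360))]:
    s=snap(cam); hsv=cv2.cvtColor(s['image'],cv2.COLOR_BGR2HSV)
    m=(cv2.inRange(hsv,(0,150,130),(8,255,255))|cv2.inRange(hsv,(172,150,130),(180,255,255)))
    k=np.zeros_like(m); k[box[0]:box[1],box[2]:box[3]]=1; m=m*k
    n,l,st,ce=cv2.connectedComponentsWithStats(m); i=1+np.argmax(st[1:,4]); print(cam,st[i],ce[i]); v.append((s,ce[i]))
    a=np.radians(-5.68); print('expected', proj(s,[.4826,-.0134,.098]))
    if cam=='scene': print('max diff', cv2.absdiff(a0,s['image'])[150:270,240:390].mean())
print(tri(v))
E
```

```text
clock: 54.22
eef_pos: [0.5817, 0.2576, 0.2375]
eef_rot: [-0.0, 0.741, 0.671, -0.0]
force: [0.6, -0.4, 0.6]
grip_width: 0.0004
scene [334 150  38   9 208] [351.65384615 153.875     ]
expected [[313.92910684 190.09611311]]
max diff 1.2280185185185186
top [314 235  16  16 202] [321.63366337 242.02475248]
expected [[321.62148476 241.54529081]]
[0.46983273 0.03288423 0.20675574]
```

```bash
python3 -c "
from plant import manip
print(manip.finish_job())"
```

```text
the job is handed in; nothing more can be done
None
```

The pile is made up on the green bed in the order asked, the weighted arm is resting on the oak, and the job was handed in at about 54 s of the 147 s allowed.

**What I did:** I laid the larger walnut board on the bed, then the red sticker on the left stripe and the blue on the right. The yellow sample went midway between them and the oak on top. I then pushed the weighted arm from behind with the shut fingers until it fell by itself, and moved the robot clear.

**Last checks:**
- **Boards:** the bed measured (482.5, -13.4) mm, turned -5.7°. The walnut sat at (482.9, -13.2), turned -6.0°. After the arm came down the oak measured (484.6, -13.6), turned -5.5°, within about 2 mm of square over the bed.
- **Stickers and sample:** before the oak went on, all were within about 2 mm of their marks.
- **Weighted arm:** its disc lies within about 1.5 px in both fixed views of where a level arm on a full pile would put it. The pile did not move between two pictures about 0.9 s apart.
- **Things to be left:** the mahogany, sanding block and tin measured within 1–3 mm of where they were at the start.

**Checks that failed or disagreed:**
- The automatic search for the disc in the last scene picture picked the red robot base instead, so its triangulated point was wrong. I read the disc from the crop there; the top view's search was good.
- The single-view bed fit from the scene camera was poor (turned -7.0°), so I did not use it.
- One early try at checking the walnut's height from two views failed because the arm blocked the top camera. The wrist views, which gave the right board size at 18 mm, stood in for it.

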